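# Nest the passed lamp base and hold the torch clip open over its ticket

## Task

Of the two white ceramic lamp bases, stand the passed one, with the round tag, upright inside the shallow square nest of the ticket tray and let go of it; the reject with the narrow strip tag stays where it is. Then take the spring-clip torch by its two handles, lift it, squeeze it wide open, and only then bring it straight down over the middle of the tray's upright card so that the gaping jaws sit astride the card's top edge, upright, one jaw each side and not touching card or tray. Finish like that, still holding the clip wide open, so that I can straighten the ticket before it is clamped; knock nothing else about.

Things in the scene. Friction and masses are not known exactly. Their poses are not given: they have to be found in the camera images.
- passed_base: white ceramic lamp base to be nested: foot 56 mm across and 8 mm high, tapering by height 16 mm to a round body 44 mm across, 50 mm tall in all, about 160 g. Origin at the centre of its underside, z up. A flat white round tag 34 mm across and 3 mm thick sticks out level at height 34 mm along its own +y, to 63 mm from the axis, so grip the body across x. Loose.
- reject_base: the same lamp base but with a narrow strip tag, 10 mm wide, that reaches 71 mm from the axis along its +y. Leave it alone. Origin at the centre of its underside.
- nest (a point): centre of the nest's floor, 6 mm above the ledge: square pocket 66 x 66 mm inside, with walls 4 mm thick that stand 12 mm above that floor, open above. Axes as the card's. The nest lies 155 mm from the card's middle towards the card's -y.
- card: stiff white card fixed upright in the tray, 4 mm thick (its x axis is the card's normal, level), 80 mm wide (along its y, level). Origin at the middle of its top edge, 110 mm above the ledge; the card is clear for 82 mm below its top edge. It does not move. The plywood tray under card and nest is 100 x 300 x 6 mm, fixed, centred between them (75 mm from the card).
- clip: spring-clip torch, about 130 g, standing upright on its closed jaws. Origin midway between the jaw tips at its underside, z up, x along the torch barrel, y the way the jaws open. The barrel, 26 mm thick and 106 mm long along x, is the pivot, 45 mm above the origin. The black lips at the bottom are 44 mm long along x, 8 mm high, each 18 mm thick along y.
- handles (a point): point on the clip midway between its two round rubber handle bars, 87 mm above the clip's origin. Bars 8 mm thick, 34 mm long along the clip's x, 52 mm apart over their outsides when closed, about 22 mm when fully open. Squeeze them together along the clip's y, from above. As they close they rise up to 6 mm relative to the torch, so half squeeze (40 mm), lift, then squeeze fully in the air.
- mouth (a point): point on the clip's middle plane, 18 mm above the clip's origin, between the jaws: the card's top edge should come here when the clip is held astride it (the barrel's underside lies 14 mm above this point, the lip tips 18 mm below, 15 mm when open).
- jaw (a joint): opening angle of each half of the clip, rad: 0 closed by the spring (jaws 1.5 mm apart), 0.42 fully open (jaw lips about 38 mm apart); both halves move alike. The handles need about 5 N each to start opening and about 10 N fully open.
- screwdriver: black screwdriver lying on the ledge, a bystander; origin at its underside or middle. Leave it alone.
- spot_bulb: glass spotlight bulb standing on its wide face, 64 mm wide, 82 mm tall, a bystander; origin at its underside or middle. Leave it alone.
- screw_jar: glass jar with steel cap, 60 mm wide, 70 mm tall, a bystander; origin at its underside or middle. Leave it alone.
- tape_roll: grey ring of tape, 84 mm wide, 24 mm tall, a bystander; origin at its underside or middle. Leave it alone.
- fuse_box: small cardboard box 70 x 45 x 30 mm, a bystander; origin at its underside or middle. Leave it alone.

How it is judged:
By the outcome, as a careful person would: the job done as asked, in the order asked, and still so for the second after the job is handed in, while the arm keeps its last pose, push and grip.
It also fails if it takes over 54 s, if anything falls off the work surface, if the arm or the gripper's body presses on something with over 40 N, if the wrist force passes 120 N, or if a joint passes its speed limit or range.

## Robot

A 6-joint arm with a two-finger parallel gripper is mounted at the origin on the work surface. World frame = base frame: x ahead of the robot, y to its left, z up, the work surface at z = 0. Lengths are in m, angles in degrees, forces in N, time in s.
With the tool pointing down it reaches from about 0.35 to 0.875 m from the base axis. Payload 4.2 kg.
Tool frame: the origin (TCP) lies midway between the tips of the shut fingers; the grasp point (between the pads) lies 19 mm behind it (r.grasp_offset is the distance from the TCP to the grasp point, in m); z points along the fingers, y is the direction in which the jaws open and shut (so a half turn about z gives the same grasp; the last joint's range is limited). The gripper opens to 87 mm and grips with 3 to 60 N. Pads are 19 mm wide; open, the fingers measure 117 mm over their backs; the gripper's body (75 mm by 190 mm) begins 51 mm behind the grasp point.
Start: joints at [83.171, 22.042, 0.453, 0, -68.411, -14.817], TCP at [0.231, 0.581, 0.19] pointing down, gripper open.
Joint ranges: [-179.83, 179.83], [-69.29, 118.12], [-61.27, 80.66], [-181.25, 117.63], [-171.15, -9.14], [-177.46, 177.46]. Speed limits (degrees/s): [159.86, 159.86, 180, 180, 180, 180].

## Interface

Orientations are given as a 3x3 rotation matrix whose columns are the frame's x, y, z axes.
In Python, from station import r gives the robot as it stands.
- The arm moves only by the shell command python3 -m crank 'ROWS'. ROWS is JSON, a list of rows, each a list of 3 entries, a list of its own where there are three numbers: the closure, from -1 (fully open) to 1 (shut), so that 0 is half open, then the shift along the tool's x, y, z as a fraction of full scale, then the turn, a rotation vector about the tool's x, y, z as a fraction of full scale. In form: [[fingers, [dx, dy, dz], [wx, wy, wz]], ...]. A call has 1 to 8 rows; each row shifts and turns the commanded pose from where the row before left it, along the tool's axes as they then stand; what a row does not reach is not made up. Full scale, the value 1, is 100 mm for a shift and 45 degrees for a turn. A row lasts 1/10 s, in which the tool goes at most 50 mm and 8.59 degrees, less where a joint would pass 70% of its speed; a pose out of reach is approached as far as the arm can. A call with a number of a shift or a turn outside -1 to 1 is refused whole. A call with a gripper value outside its range is refused whole. The fingers move at their own pace and stop on an object; the grip force is fixed at half the most. Time passes only in rows, so rows that do not move let the fingers close. It gives the time, the measured TCP pose, the force and the opening at its end, in the units of the state.
- r.sense(): the state, without advancing time (a new reading comes with each control period).
- r.capture(name): name is "scene" or "top"; returns a dict with "img" (400x640x3 uint8, blue, green, red), "fx", "fy", "cx", "cy" (pixels), "dist" ([k1, k2, p1, p2, k3] as OpenCV has them; the pictures are not rectified), "R" (3x3) and "t" (3): a world point X has camera coordinates R X + t. Camera axes: x right, y down, z forward; pixel columns grow to the right and rows downward; lengths in m; the calibration is good to about 2 mm. A picture is of the moment at which its call begins. There is no depth.
- r.finish_job(): hands the job in, once; it reports no verdict.
The state is a dict: "time_s": time; "joints": joint angles; "joint_velocities": joint speeds; "effort": joint torques, N m; "tcp_pos": TCP position; "ee_rot": TCP orientation; "wrist_force": force on the tool from outside, world axes, zero at the start; "moment": the same for the moment, N m; "gripper_width": opening from 0.0 (shut) to 1.0 (fully open).
Only numpy, scipy, OpenCV 4.12 (cv2) and the standard library are available. Lean on these libraries where they do the work, as an engineer would, in place of code of your own. Each camera call takes 0.05 s, during which the arm holds its last target.

## Working session

There is one attempt and no reset: what is moved stays moved. The work goes in short steps, Python scripts to look and compute and a shell command to move; the robot and the scene stay as the last step left them, time stands still between calls to the robot, and variables do not carry over. Pictures are saved under pics/ and viewed, and the job is handed in when it is done.

```bash
ls; mkdir -p pics
python3 - <<'E'
from station import r
import cv2
print(r.sense(), r.grasp_offset)
for n in ("scene","top"):
    c=r.capture(n); cv2.imwrite(f"pics/{n}0.png",c["img"])
    print(n,c["fx"],c["fy"],c["cx"],c["cy"],c["dist"],c["R"],c["t"])
E
```

```text
pics
{'time_s': 0.0, 'joints': array([ 8.31697909e+01,  2.20902851e+01,  3.80187699e-01, -2.96460457e-02,
       -6.84120173e+01, -1.48157697e+01]), 'joint_velocities': array([ 0.05284541, -0.00811099,  0.04983807,  0.03233637, -0.07364794,
       -0.01696806]), 'effort': array([ 8.67250801e-04, -3.90669358e+01,  1.87409180e+01,  4.21982422e+00,
        1.10166435e-02, -1.93548854e-04]), 'tcp_pos': array([0.23028447, 0.58029837, 0.1885658 ]), 'ee_rot': array([[ 9.29410373e-01, -3.69047183e-01, -7.31176218e-04],
       [-3.69047899e-01, -9.29408096e-01, -2.05891101e-03],
       [ 8.02742127e-05,  2.18341230e-03, -9.99997613e-01]]), 'wrist_force': array([ 0.1318265 , -0.26894446, -0.45165237]), 'moment': array([-0.01934196,  0.02410944,  0.03680301]), 'gripper_width': 0.9995723726431119} 0.0187
scene 412.40189442700876 412.40189442700876 317.52845901843085 191.3315700327905 [0.01430868 0.         0.         0.         0.        ] [[-0.80021229  0.59952383 -0.01521405]
 [ 0.44309195  0.57393916 -0.68866782]
 [-0.40414083 -0.55782168 -0.72491735]] [ 0.41306061 -0.16113703  1.41887528]
top 394.28906570282317 394.28906570282317 321.14372800955766 202.29265860105872 [0.03055785 0.         0.         0.         0.        ] [[-0.00373037 -0.99996444 -0.00756365]
 [-0.98073254  0.00513577 -0.19528777]
 [ 0.19531967  0.00668942 -0.98071682]] [-0.00821577  0.5044534   1.2575482 ]
```

View pics/scene0.png

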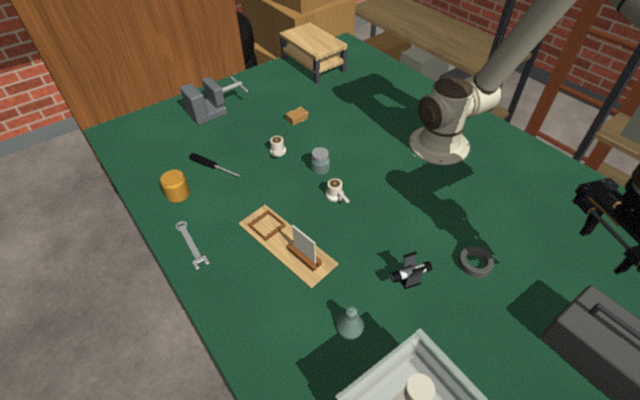

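View pics/top0.png

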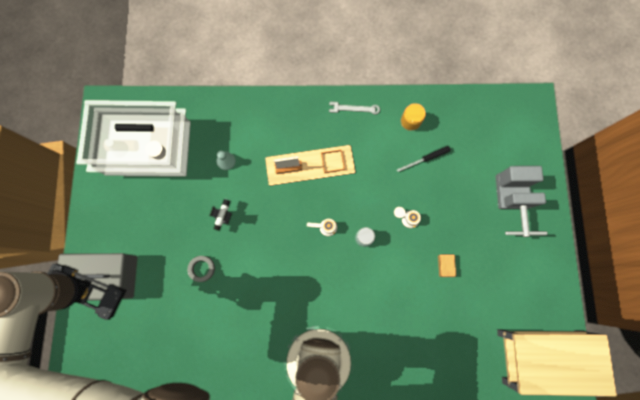

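The passed base with the round tag is at top (412,218), and the reject with the strip tag is at (328,227). The clip is at (221,214), the card at about (287,164) and the nest at (334,161). I'll enlarge these areas.

Run:
```python
import cv2,numpy as np
t=cv2.imread("pics/top0.png"); s=cv2.imread("pics/scene0.png")
def cr(im,x,y,w,h,k): return cv2.resize(im[y:y+h,x:x+w],None,fx=k,fy=k,interpolation=cv2.INTER_CUBIC)
cv2.imwrite("pics/a1.png",np.vstack([cr(t,255,140,110,50,7),np.hstack([cr(t,200,190,55,50,7),cr(t,380,190,55,50,7)])]))
cv2.imwrite("pics/a2.png",np.vstack([cr(s,230,200,110,90,4),]) )
cv2.imwrite("pics/a3.png",np.hstack([cr(s,380,240,60,55,7),cr(s,255,125,50,55,7)]))
```

```text
(no output)
```

View pics/a1.png

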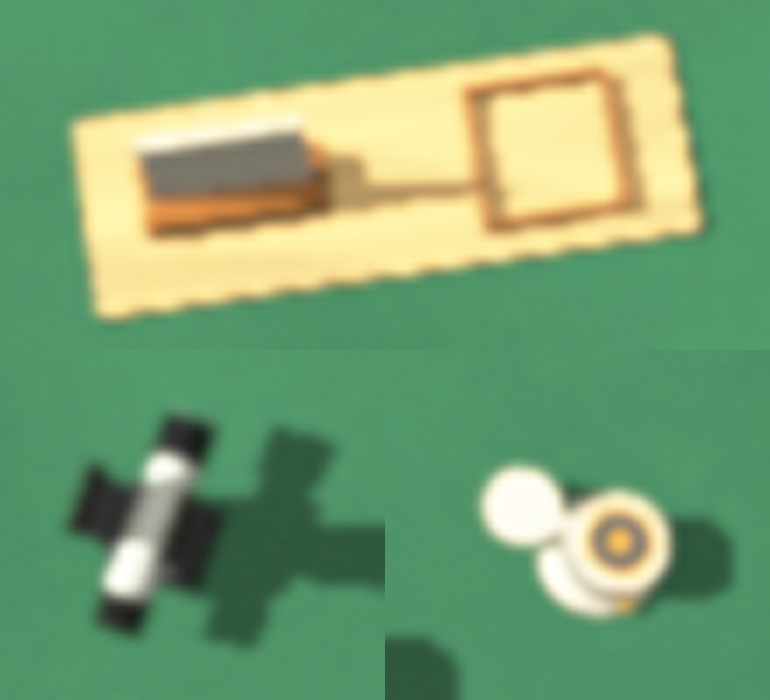

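View pics/a2.png

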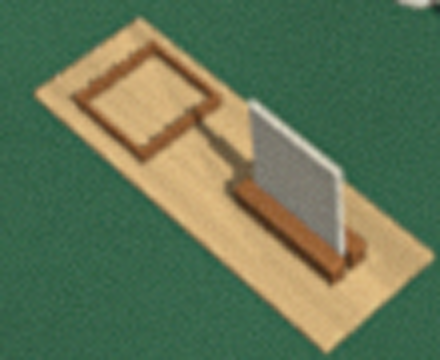

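View pics/a3.png

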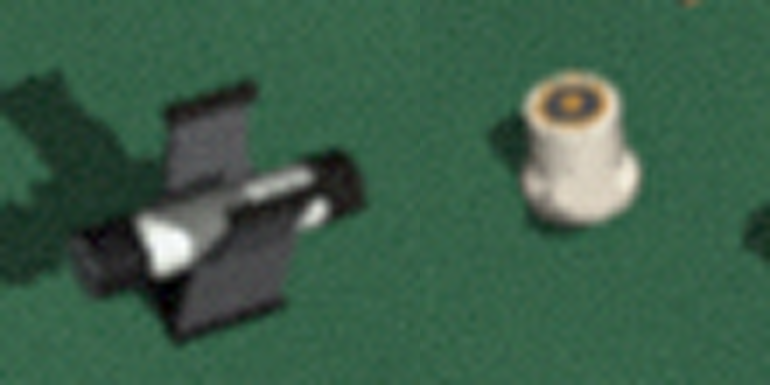

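```bash
cat > h.py <<'E'
import cv2,numpy as np
from station import r
def cam(n):
    c=r.capture(n); c["K"]=np.array([[c["fx"],0,c["cx"]],[0,c["fy"],c["cy"]],[0,0,1.]]); return c
def ray(c,uv):
    p=cv2.undistortPoints(np.array(uv,float).reshape(-1,1,2),c["K"],np.array(c["dist"]))[:,0]
    R=np.array(c["R"]);t=np.array(c["t"]); o=-R.T@t
    return o,np.c_[p,np.ones(len(p))]@R
def pl(c,uv,z):
    o,d=ray(c,uv); return o+d*((z-o[2])/d[:,2])[:,None]
def tri(c1,u1,c2,u2):
    o1,d1=ray(c1,u1);o2,d2=ray(c2,u2);out=[]
    for a,b in zip(d1,d2):
        s=np.linalg.lstsq(np.c_[a,-b],o2-o1,rcond=None)[0]
        p=o1+a*s[0];q=o2+b*s[1]; out.append(np.r_[(p+q)/2,np.linalg.norm(p-q)])
    return np.array(out)
def proj(c,X):
    return cv2.projectPoints(np.array(X,float).reshape(-1,3),cv2.Rodrigues(np.array(c["R"]))[0],np.array(c["t"]),c["K"],np.array(c["dist"]))[0][:,0]
def crop(im,x,y,w,h,k): return cv2.resize(im[y:y+h,x:x+w],None,fx=k,fy=k,interpolation=cv2.INTER_CUBIC)
E
python3 - <<'E'
from h import *
np.set_printoptions(precision=4,suppress=True)
T=cam("top");S=cam("scene")
for c in(T,S): print(-np.array(c["R"]).T@c["t"])
f=lambda x,y,ox,oy,k:(ox+(x+.5)/k-.5,oy+(y+.5)/k-.5)
tr=[f(*p,255,140,7) for p in [(70,120),(668,35),(705,232),(97,320)]]
trS=[f(*p,230,200,4) for p in [(325,352),(35,93),(140,17),(434,257)]]
print("tray top",pl(T,tr,.006)); print("tray scene",pl(S,trS,.006))
print("card top edge ends T",pl(T,[f(*p,255,140,7) for p in[(135,145),(300,125)]],.110))
print("card S",pl(S,[f(*p,230,200,4) for p in[(252,102),(342,175)]],.110))
print("base top",pl(T,[f(618-385,542-350,380,190,7)],.05),pl(S,[f(573-420,103,255,125,7)],.05))
print("tag",pl(T,[f(520-385,505-350,380,190,7)],.0355))
b=[f(*p,200,190,7) for p in[(188,420-350),(118,622-350)]]
print("barrel ends T",pl(T,b,.053))
h=[f(*p,200,190,7) for p in[(93,472-350),(75,530-350),(218,500-350),(190,582-350)]]
print("handles T",pl(T,h,.089))
hS=[f(*p,380,240,7) for p in[(168,105),(250,88),(180,335),(285,305)]]
print("handles S",pl(S,hS,.089))
E
```

```text
[ 0.2491 -0.0192  1.3318]
[0.9754 0.6363 0.9239]
tray top [[ 0.6773  0.1878  0.006 ]
 [ 0.7201 -0.1127  0.006 ]
 [ 0.6173 -0.1293  0.006 ]
 [ 0.5741  0.172   0.006 ]]
tray scene [[ 0.6769  0.1868  0.006 ]
 [ 0.7185 -0.1089  0.006 ]
 [ 0.62   -0.1253  0.006 ]
 [ 0.5784  0.1735  0.006 ]]
card top edge ends T [[0.6315 0.1413 0.11  ]
 [0.6407 0.0652 0.11  ]]
card S [[0.6421 0.0659 0.11  ]
 [0.6309 0.1461 0.11  ]]
base top [[ 0.4536 -0.311   0.05  ]] [[ 0.4532 -0.3109  0.05  ]]
tag [[ 0.4739 -0.2688  0.0355]]
barrel ends T [[0.5146 0.3032 0.053 ]
 [0.4186 0.3315 0.053 ]]
handles T [[0.483  0.3365 0.089 ]
 [0.4562 0.3433 0.089 ]
 [0.4697 0.2788 0.089 ]
 [0.4319 0.2899 0.089 ]]
handles S [[0.4715 0.2909 0.089 ]
 [0.4439 0.303  0.089 ]
 [0.5327 0.3573 0.089 ]
 [0.4975 0.3702 0.089 ]]
```

Run:
```python
from h import *
t=cv2.imread("pics/top0.png"); s=cv2.imread("pics/scene0.png")
cv2.imwrite("pics/b1.png",np.hstack([crop(t,205,195,36,36,11),crop(s,388,248,46,46,9)[:396,:400]]))
```

```text
(no output)
```

View pics/b1.png

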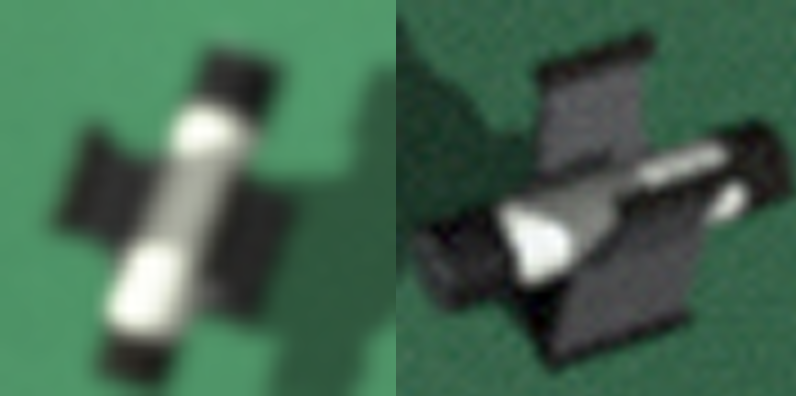

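Run:
```python
from h import *
np.set_printoptions(precision=4,suppress=True)
T=cam("top");S=cam("scene")
f=lambda x,y,ox,oy,k:(ox+(x+.5)/k-.5,oy+(y+.5)/k-.5)
bt=[f(*p,205,195,11) for p in[(243,50),(132,378)]]
bs=[f(*p,388,248,9) for p in[(430-396,268),(772-396,158)]]
print(tri(T,bt,S,bs))
print("far handle bar S", pl(S,[f(541-396,72,388,248,9),f(652-396,40,388,248,9)],.090))
print("near lip bottom S", pl(S,[f(553-396,365,388,248,9),f(690-396,320,388,248,9)],.0))
print("T left bar", pl(T,[f(97,128,205,195,11),f(55,222,205,195,11)],.089))
print("T right edge lip", pl(T,[f(295,200,205,195,11),f(265,320,205,195,11)],.004))
```

```text
[[0.5176 0.3036 0.0477 0.0007]
 [0.4175 0.3337 0.0455 0.0015]]
far handle bar S [[0.474  0.2935 0.09  ]
 [0.4428 0.3042 0.09  ]]
near lip bottom S [[0.4874 0.3285 0.    ]
 [0.4466 0.3416 0.    ]]
T left bar [[0.4857 0.335  0.089 ]
 [0.458  0.3457 0.089 ]]
T right edge lip [[0.4788 0.2967 0.004 ]
 [0.4412 0.3044 0.004 ]]
```

```bash
cat >> h.py <<'E'
def go(target,yaw_y=None):
    "tool-frame shift (units of 100mm) and turn about tool z (units of 45deg), tilt error"
    s=r.sense();R=np.array(s["ee_rot"]);p=np.array(s["tcp_pos"])
    print("t",round(s["time_s"],2),"p",p.round(4),"yaw_y",np.degrees(np.arctan2(R[1,1],R[0,1])).round(2),"tilt",R[:2,2].round(4),"w",round(s["gripper_width"]*87,1),"F",s["wrist_force"].round(1))
    print("shift",((R.T@(np.array(target)-p))*10).round(3))
    if yaw_y is not None:
        d=yaw_y-np.degrees(np.arctan2(R[1,1],R[0,1])); d=(d+90)%180-90; print("turn z",round(-d/45,3))
E
python3 - <<'E'
from h import *
go([.48,.1,.2],154); go([.4535,-.311,.2],154)
T=cam("top");S=cam("scene")
f=lambda x,y,ox,oy,k:((x-ox+.5)*k-.5,(y-oy+.5)*k-.5)
o=np.array([.4665,.319,0]);x=np.array([.958,-.288,0]);y=np.array([.288,.958,0]);z=np.array([0,0,1])
t=cv2.imread("pics/top0.png"); s=cv2.imread("pics/scene0.png")
a=crop(t,205,195,36,36,11);b=crop(s,388,248,46,46,9)
for im,c,q in((a,T,(205,195,11)),(b,S,(388,248,9))):
    def L(p1,p2,col):
        u=proj(c,[p1,p2]); cv2.line(im,*[tuple(int(v) for v in f(*w,*q)) for w in u],col,1)
    for k in(-1,1):
        L(o-x*.017+y*k*.026+z*.087,o+x*.017+y*k*.026+z*.087,(0,0,255))
        L(o-x*.022+y*k*.0188,o+x*.022+y*k*.0188,(255,0,0))
        L(o-x*.053+y*k*.013+z*.045,o+x*.053+y*k*.013+z*.045,(0,255,255))
cv2.imwrite("pics/b2.png",np.hstack([a,b[:396,:400]]))
E
```

```text
t 0.3 p [0.2305 0.5807 0.1893] yaw_y -111.65 tilt [-0.0002 -0.0007] w 87.1 F [ 0.9  0.5 -0.5]
shift [ 4.093  3.548 -0.104]
turn z -1.903
t 0.3 p [0.2305 0.5807 0.1893] yaw_y -111.65 tilt [-0.0002 -0.0007] w 87.1 F [ 0.9  0.5 -0.5]
shift [ 5.363  7.466 -0.101]
turn z -1.903
```

View pics/b2.png

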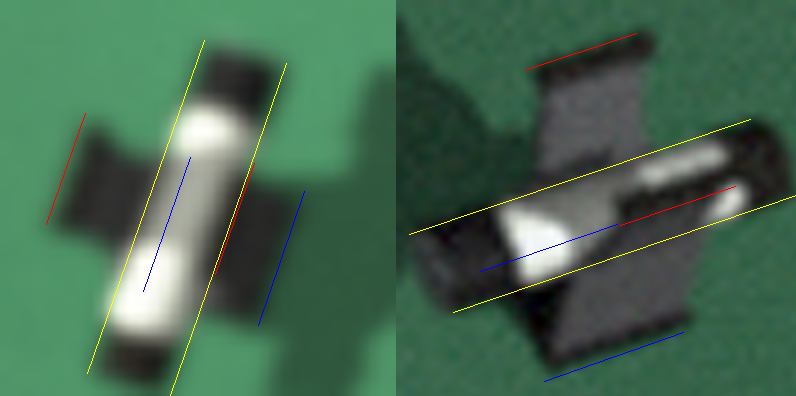

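```bash
python3 -m crank '[[-1,[0.2,0.17,0],[0,0,0]],[-1,[0.4,0.35,0],[0,0,0]],[-1,[0.4,0.35,0],[0,0,0]],[-1,[0.4,0.35,0],[0,0,0]],[-1,[0.4,0.35,0],[0,0,0]],[-1,[0.4,0.35,0],[0,0,0]],[-1,[0.4,0.35,0],[0,0,0]],[-1,[0.4,0.35,0],[0,0,0]]]'; python3 -m crank '[[-1,[0.4,0.35,0],[0,0,0]],[-1,[0.4,0.35,0],[0,0,0]],[-1,[0.29,0.25,0],[0,0,0]],[-1,[0.13,0.4,0],[0,0,0]],[-1,[0.13,0.4,0],[0,0,0]],[-1,[0.13,0.4,0],[0,0,0]],[-1,[0.13,0.4,0],[0,0,0]],[-1,[0.13,0.4,0],[0,0,0]]]'; python3 -m crank '[[-1,[0.13,0.4,0],[0,0,0]],[-1,[0.13,0.4,0],[0,0,0]],[-1,[0.13,0.4,0],[0,0,0]],[-1,[0.13,0.4,0],[0,0,0]],[-1,[0,0,0],[0,0,0.18]],[-1,[0,0,0],[0,0,0.18]],[-1,[0,0,0],[0,0,0.18]],[-1,[0,0,0],[0,0,0.18]]]'; python3 -c '
from h import *
go([.4535,-.311,.1],154)'
```

```text
time_s: 1.2
tcp_pos: [0.4032, 0.2445, 0.1901]
ee_rot: [[0.93, -0.368, 0.001], [-0.368, -0.93, 0.001], [0.0, -0.001, -1.0]]
wrist_force: [0.8, 0.5, -0.6]
gripper_width: 0.997
time_s: 2.0
tcp_pos: [0.4524, -0.088, 0.19]
ee_rot: [[0.93, -0.369, 0.001], [-0.369, -0.93, 0.0], [0.001, -0.0, -1.0]]
wrist_force: [1.0, -0.3, 0.1]
gripper_width: 1.001
time_s: 2.8
tcp_pos: [0.4419, -0.2546, 0.1897]
ee_rot: [[0.582, -0.813, 0.0], [-0.813, -0.582, -0.0], [0.0, -0.0, -1.0]]
wrist_force: [-0.3, -0.4, -0.7]
gripper_width: 0.999
t 2.8 p [ 0.4419 -0.2546  0.1897] yaw_y -144.42 tilt [ 0.0001 -0.    ] w 86.9 F [-0.3 -0.4 -0.7]
shift [0.526 0.234 0.897]
turn z 1.369
```

```bash
python3 -m crank '[[-1,[0.26,0.12,0],[0,0,0]],[-1,[0.26,0.12,0],[0,0,0]],[-1,[0,0,0],[0,0,0.18]],[-1,[0,0,0],[0,0,0.18]],[-1,[0,0,0],[0,0,0.18]],[-1,[0,0,0],[0,0,0.18]],[-1,[0,0,0],[0,0,0.18]],[-1,[0,0,0],[0,0,0.18]]]'; python3 -m crank '[[-1,[0,0,0],[0,0,0.18]],[-1,[0,0,0.2],[0,0,0.11]],[-1,[0,0,0.4],[0,0,0]],[-1,[0,0,0.2],[0,0,0]],[-1,[0,0,0],[0,0,0]]]'; python3 -c '
from h import *
go([.4535,-.311,.022],154)
T=cam("top");S=cam("scene")
cv2.imwrite("pics/c1.png",np.hstack([crop(T["img"],370,180,80,70,5),crop(S["img"],240,100,80,70,5)]))'
```

```text
time_s: 3.6
tcp_pos: [0.4531, -0.3105, 0.1897]
ee_rot: [[-0.225, -0.974, 0.0], [-0.974, 0.225, 0.0], [-0.0, -0.0, -1.0]]
wrist_force: [-0.3, 0.7, 0.3]
gripper_width: 1.001
time_s: 4.1
tcp_pos: [0.4507, -0.3095, 0.1066]
ee_rot: [[-0.434, -0.901, -0.007], [-0.901, 0.434, 0.003], [0.0, 0.007, -1.0]]
wrist_force: [-0.3, -0.1, 0.3]
gripper_width: 1.002
t 4.1 p [ 0.4507 -0.3095  0.1066] yaw_y 154.27 tilt [-0.0066  0.0029] w 87.1 F [-0.3 -0.1  0.3]
shift [ 0.001 -0.038  0.846]
turn z 0.006
```

View pics/c1.png

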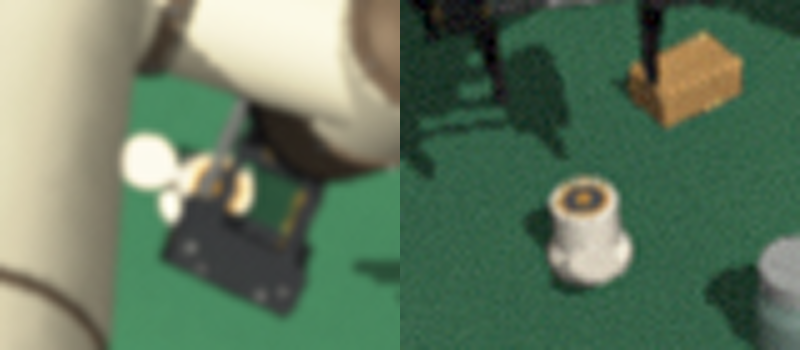

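```bash
python3 -m crank '[[-1,[0,-0.03,0.2],[0,0,0]],[-1,[0,0,0.2],[0,0,0]],[-1,[0,0,0.2],[0,0,0]],[-1,[0,0,0.15],[0,0,0]],[-1,[0,0,0.06],[0,0,0]],[-1,[0,0,0],[0,0,0]],[-1,[0,0,0],[0,0,0]]]'; python3 -c '
from h import *
go([.4535,-.311,.021],154)
S=cam("scene")
cv2.imwrite("pics/c2.png",crop(S["img"],240,100,80,70,7))'
```

```text
time_s: 4.9
tcp_pos: [0.457, -0.3123, 0.0301]
ee_rot: [[-0.433, -0.901, 0.003], [-0.901, 0.433, -0.001], [0.0, -0.003, -1.0]]
wrist_force: [-0.3, -0.8, 0.6]
gripper_width: 1.0
t 4.9 p [ 0.457  -0.3123  0.0301] yaw_y 154.33 tilt [ 0.0026 -0.0012] w 87.0 F [-0.3 -0.8  0.6]
shift [0.003 0.038 0.091]
turn z 0.007
```

View pics/c2.png

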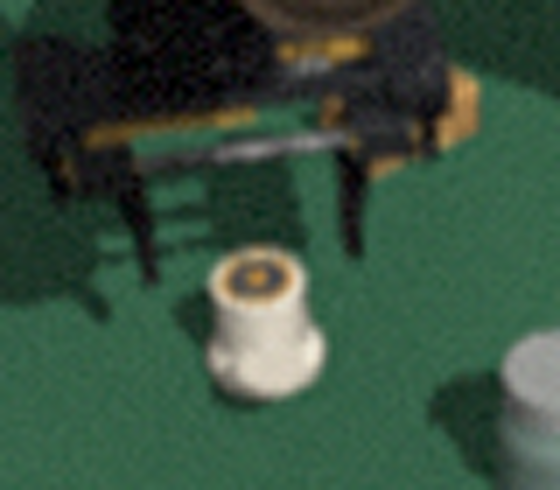

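```bash
python3 -c '
from h import *
S=cam("scene")
go([.4535,-.311,.021],154)
s=r.sense();p=np.array(s["tcp_pos"]);y=np.array(s["ee_rot"])[:,1]
u=proj(S,[p,p+y*.0435,p-y*.0435,[.4535,-.311,.05],[.4535,-.311,.0]])
print(((u-[240,100])*7).round())
cv2.imwrite("pics/c3.png",crop(S["img"],240,100,80,70,7))'
```

```text
t 5.0 p [ 0.4568 -0.3122  0.03  ] yaw_y 154.32 tilt [ 0.0025 -0.001 ] w 86.8 F [-0.6 -0.2  0.4]
shift [0.003 0.035 0.09 ]
turn z 0.007
[[251. 309.]
 [341. 297.]
 [160. 321.]
 [254. 275.]
 [263. 355.]]
```

View pics/c3.png

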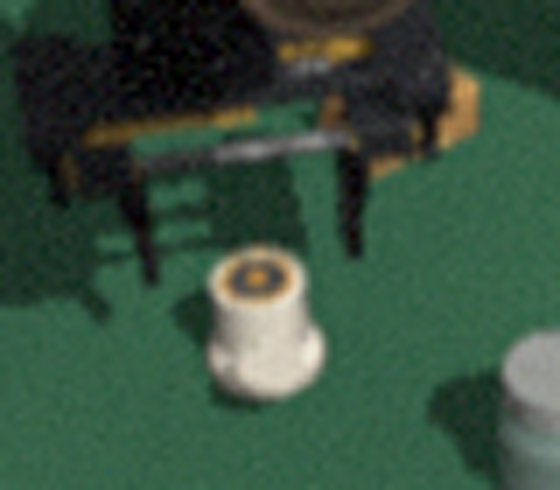

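```bash
python3 -m crank '[[-1,[0,0.035,0],[0,0,0]],[-1,[0,0,0.05],[0,0,0]],[-1,[0,0,0.04],[0,0,0]],[-1,[0,0,0],[0,0,0]],[-1,[0,0,0],[0,0,0]]]'; python3 -c '
from h import *
go([.4535,-.311,.021],154)
T=cam("top");S=cam("scene")
cv2.imwrite("pics/c4.png",np.hstack([crop(T["img"],370,180,80,70,5),crop(S["img"],240,100,80,70,5)]))'
```

```text
time_s: 5.5
tcp_pos: [0.4525, -0.3103, 0.0194]
ee_rot: [[-0.434, -0.901, -0.001], [-0.901, 0.434, 0.0], [0.0, 0.001, -1.0]]
wrist_force: [-0.2, 0.2, -0.1]
gripper_width: 0.999
t 5.5 p [ 0.4525 -0.3103  0.0194] yaw_y 154.31 tilt [-0.0005  0.0001] w 86.9 F [-0.2  0.2 -0.1]
shift [ 0.002 -0.012 -0.016]
turn z 0.007
```

View pics/c4.png

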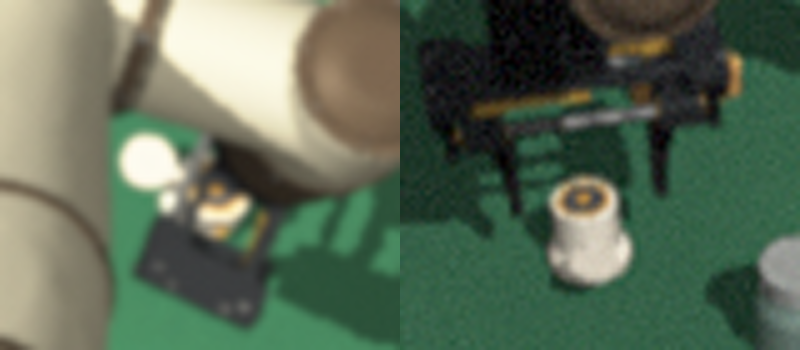

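```bash
python3 -m crank '[[0.2,[0,0,0],[0,0,0]],[0.2,[0,0,0],[0,0,0]],[1,[0,0,0],[0,0,0]],[1,[0,0,0],[0,0,0]],[1,[0,0,0],[0,0,0]],[1,[0,0,0],[0,0,0]]]'; python3 -c '
from h import *
go([.4535,-.311,.021],154)
T=cam("top");S=cam("scene")
cv2.imwrite("pics/c5.png",np.hstack([crop(T["img"],370,180,80,70,5),crop(S["img"],240,100,80,70,5)]))'
```

```text
time_s: 6.2
tcp_pos: [0.4526, -0.3103, 0.0197]
ee_rot: [[-0.434, -0.901, -0.0], [-0.901, 0.434, 0.0], [0.0, 0.0, -1.0]]
wrist_force: [-0.0, -0.4, 0.3]
gripper_width: 0.538
t 6.2 p [ 0.4526 -0.3103  0.0197] yaw_y 154.3 tilt [-0.  0.] w 46.8 F [-0.  -0.4  0.3]
shift [ 0.003 -0.011 -0.013]
turn z 0.007
```

View pics/c5.png

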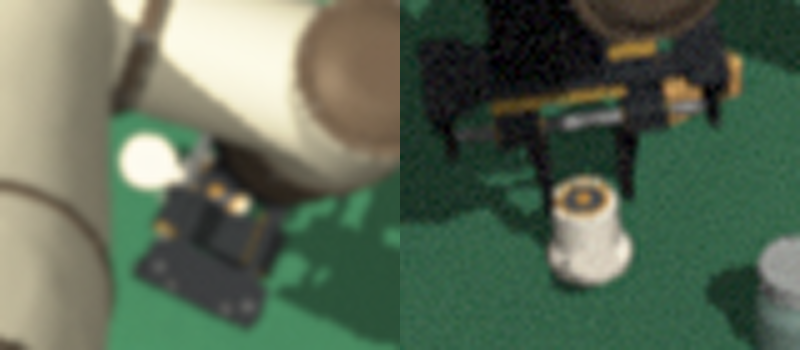

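```bash
python3 -m crank '[[1,[0,0,0],[0,0,0]],[1,[0,0,0],[0,0,0]],[1,[0,0,0],[0,0,0]]]'; python3 -m crank '[[1,[0,0,-0.1],[0,0,0]],[1,[0,0,-0.2],[0,0,0]],[1,[0,0,-0.1],[0,0,0]],[1,[0,0,0],[0,0,0]],[1,[0,0,0],[0,0,0]]]'; python3 -c '
from h import *
go([.4535,-.311,.021],154)
T=cam("top");S=cam("scene")
cv2.imwrite("pics/c6.png",np.hstack([crop(T["img"],370,180,80,70,5),crop(S["img"],240,100,80,70,5)]))'
```

```text
time_s: 6.6
tcp_pos: [0.4526, -0.3103, 0.0196]
ee_rot: [[-0.434, -0.901, -0.0], [-0.901, 0.434, -0.0], [0.0, 0.0, -1.0]]
wrist_force: [0.2, 0.8, 1.1]
gripper_width: 0.173
time_s: 7.1
tcp_pos: [0.4525, -0.3101, 0.0597]
ee_rot: [[-0.434, -0.901, 0.0], [-0.901, 0.434, 0.0], [-0.0, -0.0, -1.0]]
wrist_force: [-0.7, -0.7, -0.5]
gripper_width: 0.003
t 7.1 p [ 0.4525 -0.3101  0.0597] yaw_y 154.29 tilt [0.0005 0.0002] w 0.2 F [-0.7 -0.7 -0.5]
shift [ 0.004 -0.012  0.387]
turn z 0.006
```

View pics/c6.png

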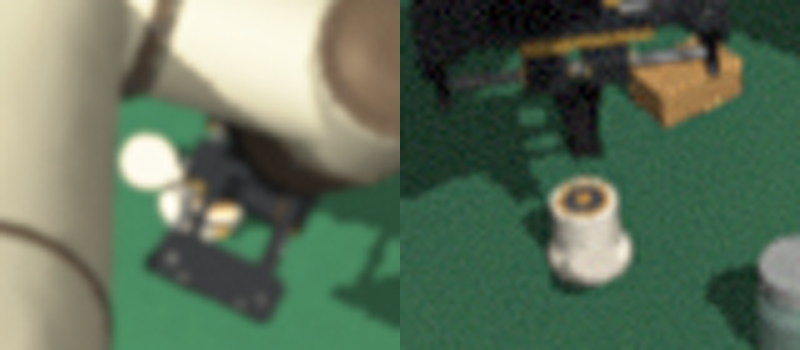

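```bash
python3 -c '
from h import *
S=cam("scene");T=cam("top")
p=np.array(r.sense()["tcp_pos"]); print(p,r.sense()["joints"])
print(proj(S,[p]),proj(T,[p]))
print("S px 277,131 on z:",[(z,pl(S,[(277,131)],z)[0].round(3)) for z in(.04,.06,.08,.1)])
cv2.imwrite("pics/c7.png",np.hstack([crop(S["img"],220,60,110,110,7)]))
cv2.imwrite("pics/c8.png",np.hstack([crop(T["img"],340,160,110,110,7)]))'
```

```text
[ 0.45208224 -0.3100674   0.05888615] [-1.75015189e+01  2.22718826e+01 -2.02511730e+01 -9.40486023e-03
 -4.75694041e+01 -8.19403415e+00]
[[276.62092377 137.18590888]] [[413.18948599 217.03105298]]
S px 277,131 on z: [(0.04, array([ 0.421, -0.358,  0.04 ])), (0.06, array([ 0.434, -0.336,  0.06 ])), (0.08, array([ 0.446, -0.313,  0.08 ])), (0.1, array([ 0.459, -0.291,  0.1  ]))]
```

View pics/c7.png

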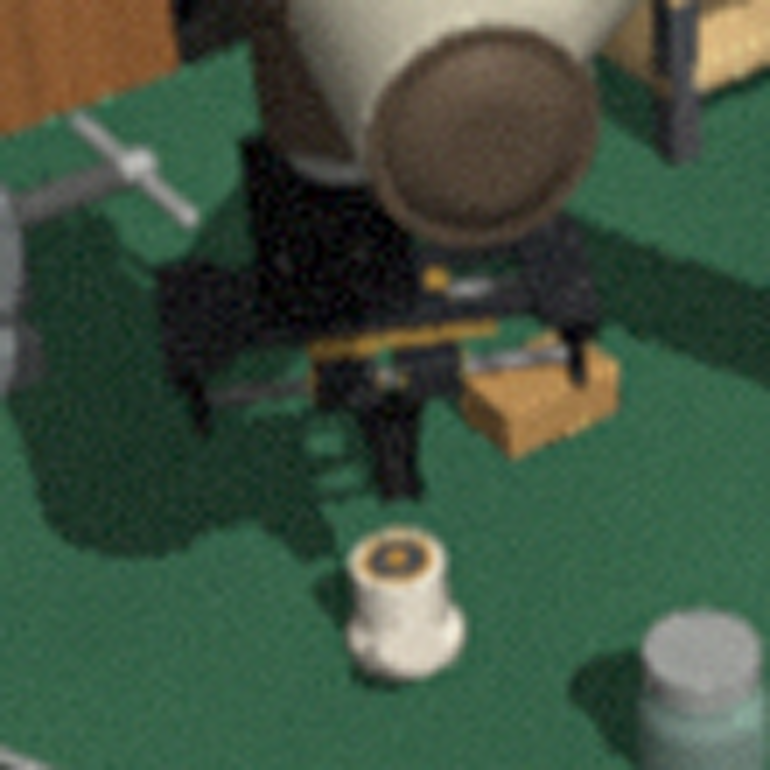

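View pics/c8.png

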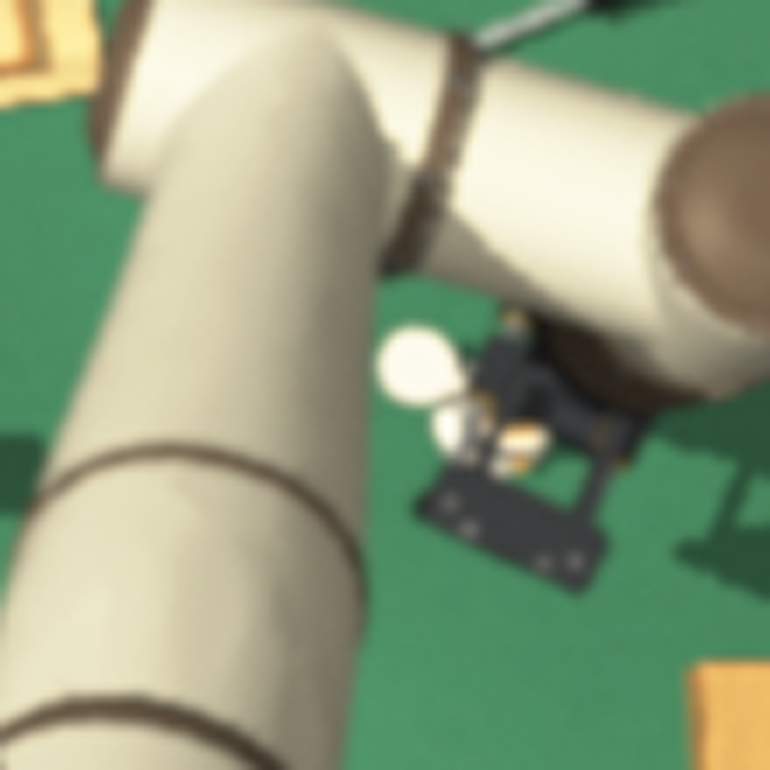

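```bash
python3 -c '
from h import *
S=cam("scene");T=cam("top")
p=np.array(r.sense()["tcp_pos"])
R=np.array(r.sense()["ee_rot"])
for d in(0,.07,.15,.25,.35): print(d,((proj(S,[p-R[:,2]*d])-[220,60])*7).round(),((proj(T,[p-R[:,2]*d])-[340,160])*7).round())
for k in (-.0435,.0435): print(k,((proj(S,[p-R[:,2]*.07+R[:,1]*k])-[220,60])*7).round(),((proj(T,[p-R[:,2]*.07+k*R[:,1]])-[340,160])*7).round())
print(proj(S,[[0,0,0]]),proj(T,[[0,0,0]]))
print(pl(T,[(410,222)],.004))
cv2.imwrite("pics/d1.png",S["img"]);cv2.imwrite("pics/d2.png",T["img"])'
```

```text
0 [[396. 540.]] [[513. 399.]]
0.07 [[382. 420.]] [[548. 373.]]
0.15 [[365. 270.]] [[594. 340.]]
0.25 [[342.  62.]] [[660. 292.]]
0.35 [[ 315. -174.]] [[741. 234.]]
-0.0435 [[287. 432.]] [[586. 286.]]
0.0435 [[477. 407.]] [[509. 462.]]
[[437.75395769 144.43099575]] [[318.55510316 361.23586896]]
[[ 0.44384747 -0.31100681  0.004     ]]
```

View pics/d1.png

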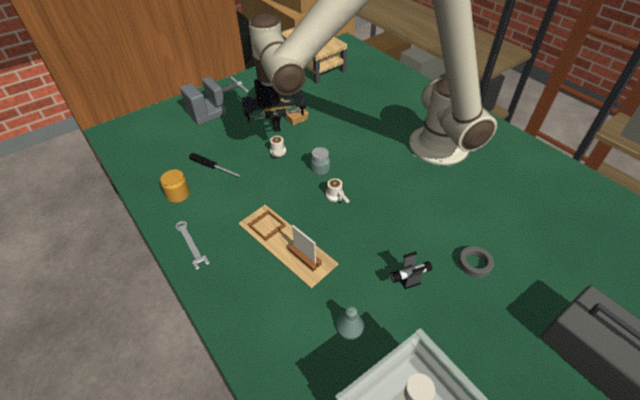

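View pics/d2.png

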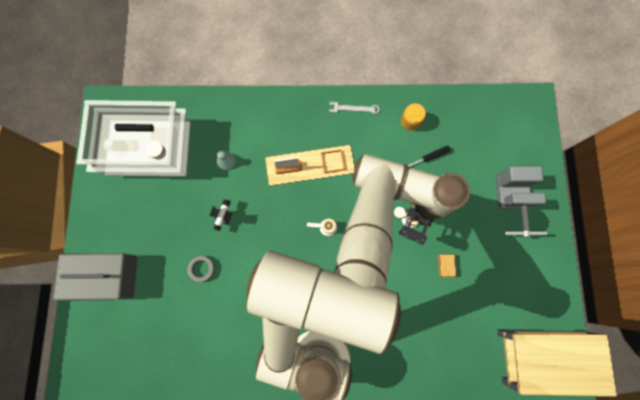

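```bash
python3 -m crank '[[-1,[0,0,0],[0,0,0]],[-1,[0,0,0],[0,0,0]],[-1,[0,0,0],[0,0,0]],[-1,[0,0,0],[0,0,0]],[-1,[0,0,0],[0,0,0]],[-1,[0,0,0],[0,0,0]],[-1,[0,0,0],[0,0,0]],[-1,[0,0,0],[0,0,0]]]'; python3 -c '
from h import *
S=cam("scene");T=cam("top")
s=r.sense();p=np.array(s["tcp_pos"]);print(s["gripper_width"])
R=np.array(s["ee_rot"])
ims=[]
for c,x,y in((S,235,85),(T,388,188)):
    im=crop(c["img"],x,y,60,60,8)
    for i,q in enumerate(im and [] if False else [p+R[:,1]*k*.0435-R[:,2]*d for k in(-1,1) for d in (0,.019,.07)]):
        u=(proj(c,[q])[0]-[x,y]+.5)*8-.5
        cv2.circle(im,tuple(int(v) for v in u),3,[(0,0,255),(0,255,255),(255,0,255)][i%3],-1)
    ims.append(im[:480,:400])
cv2.imwrite("pics/d3.png",np.hstack(ims))'
```

```text
time_s: 8.2
tcp_pos: [0.4526, -0.3103, 0.0596]
ee_rot: [[-0.434, -0.901, -0.0], [-0.901, 0.434, -0.0], [0.0, 0.0, -1.0]]
wrist_force: [-0.5, -0.1, 0.1]
gripper_width: 0.653
0.7423151295702235
```

View pics/d3.png

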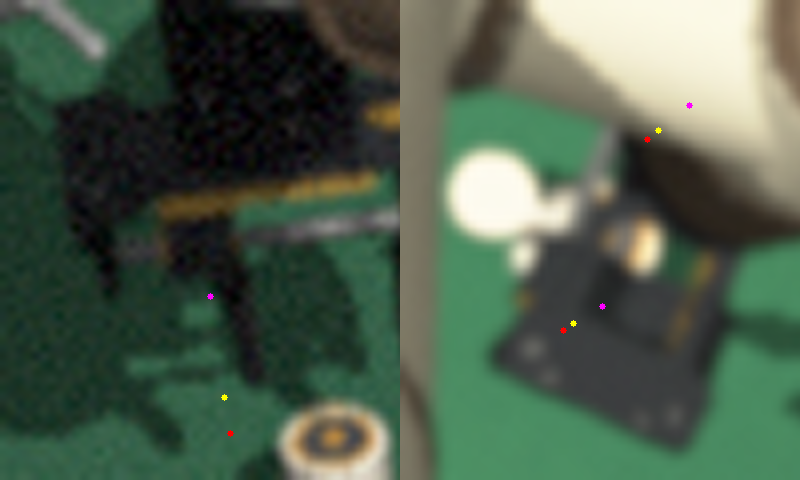

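```bash
python3 -m crank '[[-1,[0,0,0],[0,0,0]],[-1,[0,0,0],[0,0,0]],[-1,[0,0,0.2],[0,0,0]],[-1,[0,0,0.2],[0,0,0]],[-1,[0,0,0.08],[0,0,0]],[-1,[0,0,0],[0,0,0]]]'; python3 -c '
from h import *
S=cam("scene");T=cam("top")
s=r.sense();p=np.array(s["tcp_pos"]);print(s["gripper_width"])
R=np.array(s["ee_rot"])
ims=[]
for c,x,y in((S,235,85),(T,388,188)):
    im=crop(c["img"],x,y,60,60,8)
    for i,q in enumerate([p+R[:,1]*k*.0435-R[:,2]*d for k in(-1,1) for d in (0,.019,.07)]):
        u=(proj(c,[q])[0]-[x,y]+.5)*8-.5
        cv2.circle(im,tuple(int(v) for v in u),3,[(0,0,255),(0,255,255),(255,0,255)][i%3],-1)
    ims.append(im[:480,:480] if c is S else im[:480,:320])
cv2.imwrite("pics/d4.png",np.hstack(ims))'
```

```text
time_s: 8.9
tcp_pos: [0.4517, -0.31, 0.0105]
ee_rot: [[-0.434, -0.901, -0.003], [-0.901, 0.434, 0.001], [0.0, 0.003, -1.0]]
wrist_force: [1.1, 0.5, -0.3]
gripper_width: 1.001
0.9997308288179674
```

View pics/d4.png

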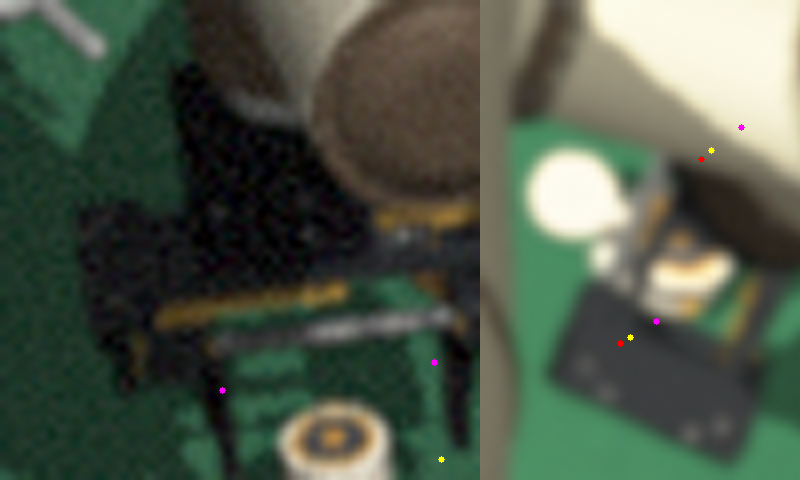

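```bash
python3 -m crank '[[0.1,[0,0,0],[0,0,0]],[0.1,[0,0,0],[0,0,0]],[0.1,[0,0,0],[0,0,0]],[0.1,[0,0,0],[0,0,0]],[0.1,[0,0,0],[0,0,0]],[0.1,[0,0,0],[0,0,0]]]'; python3 -c '
from h import *
S=cam("scene");T=cam("top")
s=r.sense();p=np.array(s["tcp_pos"]);print(s["gripper_width"],s["joints"].round(2))
R=np.array(s["ee_rot"])
ims=[]
for c,x,y in((S,235,95),(T,388,188)):
    im=crop(c["img"],x,y,60,60,8)
    ims.append(im[:480,:480] if c is S else im[:480,:320])
cv2.imwrite("pics/d5.png",np.hstack(ims))'
```

```text
time_s: 9.6
tcp_pos: [0.4531, -0.3105, 0.0119]
ee_rot: [[-0.433, -0.901, 0.001], [-0.901, 0.433, -0.001], [-0.0, -0.001, -1.0]]
wrist_force: [1.5, -0.2, 0.8]
gripper_width: 0.539
0.484014943424826 [-1.750e+01  2.595e+01 -2.280e+01  3.000e-02 -4.112e+01 -8.190e+00]
```

View pics/d5.png

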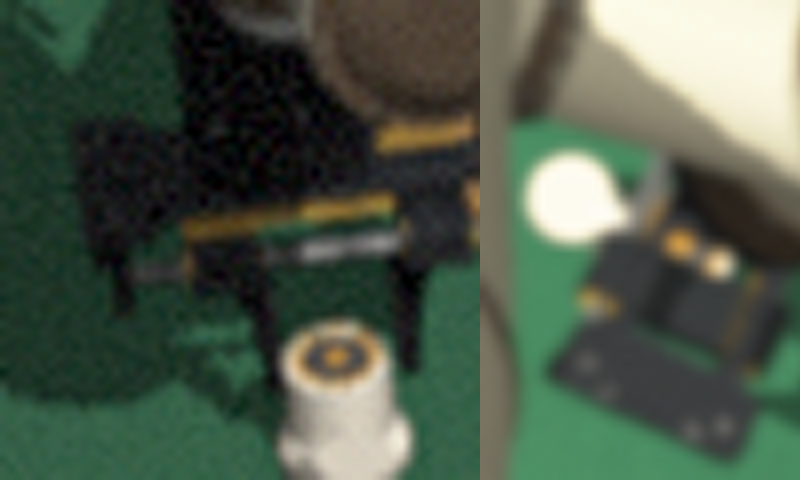

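```bash
python3 -m crank '[[0.25,[0,0,0],[0,0,0]],[0.25,[0,0,0],[0,0,0]],[0.25,[0,0,0],[0,0,0]],[0.25,[0,0,0],[0,0,0]]]'; python3 -c '
from h import *
S=cam("scene");T=cam("top")
s=r.sense();p=np.array(s["tcp_pos"]);print(s["gripper_width"])
ims=[]
for c,x,y in((S,235,95),(T,388,188)):
    im=crop(c["img"],x,y,60,60,8)
    ims.append(im[:480,:480] if c is S else im[:480,:320])
cv2.imwrite("pics/d6.png",np.hstack(ims))'
```

```text
time_s: 10.1
tcp_pos: [0.4534, -0.3106, 0.012]
ee_rot: [[-0.433, -0.901, 0.002], [-0.901, 0.433, -0.001], [-0.0, -0.002, -1.0]]
wrist_force: [1.5, -0.7, 1.7]
gripper_width: 0.487
0.48057965273075703
```

View pics/d6.png

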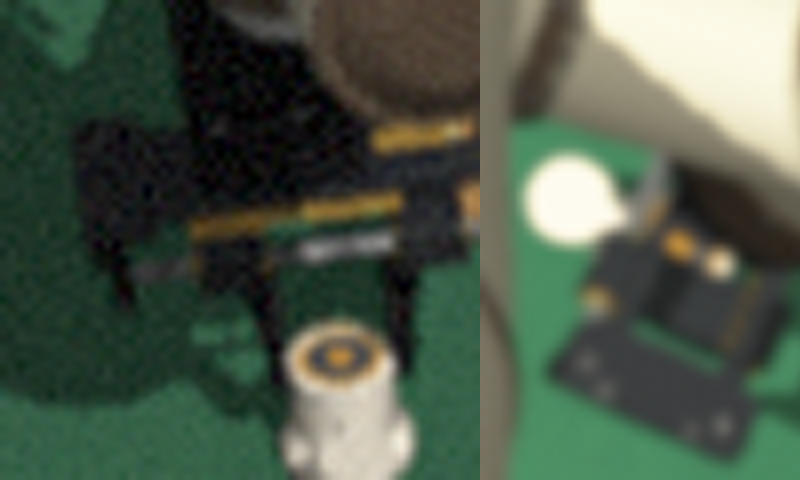

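```bash
python3 -c '
from h import *
S=cam("scene")
s=r.sense();p=np.array(s["tcp_pos"]);R=np.array(s["ee_rot"])
print(p, s["gripper_width"])
for z in(.012,.02,.03,.04,.05):
  q=pl(S,[(277.9,142.4)],z)[0]; print(z,q.round(4),"tool",(R.T@(q-p)*1000).round(1))
f=lambda x,y:(235+(x+.5)/8-.5,95+(y+.5)/8-.5)
print("base now",pl(S,[f(339,357)],.05))
'
```

```text
[ 0.45333536 -0.31055451  0.01201079] 0.48313719981774966
0.012 [ 0.4357 -0.3348  0.012 ] tool [29.5  5.4  0. ]
0.02 [ 0.4404 -0.3263  0.02  ] tool [19.8  4.8 -8. ]
0.03 [ 0.4463 -0.3157  0.03  ] tool [  7.6   4.1 -18. ]
0.04 [ 0.4522 -0.305   0.04  ] tool [ -4.5   3.3 -28. ]
0.05 [ 0.4582 -0.2944  0.05  ] tool [-16.7   2.6 -38. ]
base now [[ 0.45159981 -0.31030312  0.05      ]]
```

```bash
python3 -m crank '[[-0.6,[0,0,0],[0,0,0]],[-0.6,[0,0,0],[0,0,0]],[-0.6,[0,0,0],[0,0,0]],[-0.6,[0,0,0.05],[0,0,0]],[-0.6,[0,0,0.05],[0,0,0]],[-0.6,[0,0,0],[0,0,0]],[-0.6,[0,0,0],[0,0,0]]]'; python3 -c '
from h import *
S=cam("scene");T=cam("top")
s=r.sense();p=np.array(s["tcp_pos"]);print(s["gripper_width"],p)
ims=[]
for c,x,y in((S,235,95),(T,388,188)):
    im=crop(c["img"],x,y,60,60,8)
    ims.append(im[:480,:480] if c is S else im[:480,:320])
cv2.imwrite("pics/d7.png",np.hstack(ims))'
```

```text
time_s: 10.95
tcp_pos: [0.4522, -0.3102, 0.0012]
ee_rot: [[-0.434, -0.901, -0.001], [-0.901, 0.434, 0.0], [0.0, 0.001, -1.0]]
wrist_force: [-0.7, -0.2, -0.1]
gripper_width: 0.798
0.8009203452530166 [ 0.45268492 -0.31030596  0.00164271]
```

View pics/d7.png

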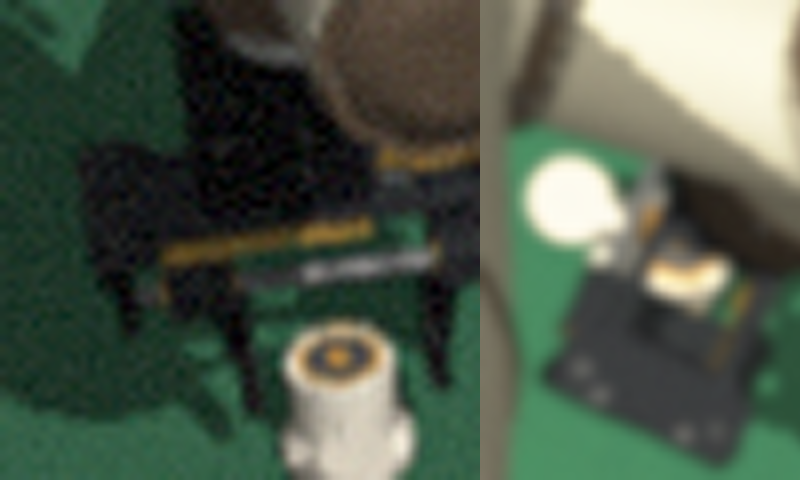

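```bash
python3 -m crank '[[0.3,[0,0,0],[0,0,0]],[0.3,[0,0,0],[0,0,0]],[0.3,[0,0,0],[0,0,0]],[0.3,[0,0,0],[0,0,0]],[0.3,[0,0,0],[0,0,0]],[0.3,[0,0,0],[0,0,0]]]'; python3 -c '
from h import *
S=cam("scene");T=cam("top")
s=r.sense();p=np.array(s["tcp_pos"]);R=np.array(s["ee_rot"]);print(s["gripper_width"],p)
for z in(0.001,.01,.02,.03,.04):
  q=pl(S,[(278.2,144.7)],z)[0]; print(z,q.round(4),"tool",(R.T@(q-p)*1000).round(1))
ims=[]
for c,x,y in((S,235,95),(T,388,188)):
    im=crop(c["img"],x,y,60,60,8)
    ims.append(im[:480,:480] if c is S else im[:480,:320])
cv2.imwrite("pics/d8.png",np.hstack(ims))'
```

```text
time_s: 11.65
tcp_pos: [0.453, -0.3104, 0.0018]
ee_rot: [[-0.433, -0.901, 0.001], [-0.901, 0.433, -0.0], [-0.0, -0.001, -1.0]]
wrist_force: [1.1, 0.1, -0.1]
gripper_width: 0.492
0.48341469206043586 [ 0.45298555 -0.31043958  0.00180726]
0.001 [ 0.4351 -0.3355  0.001 ] tool [30.3  5.2  0.8]
0.01 [ 0.4404 -0.326   0.01  ] tool [19.5  4.6 -8.2]
0.02 [ 0.4462 -0.3155  0.02  ] tool [  7.5   3.9 -18.2]
0.03 [ 0.4521 -0.305   0.03  ] tool [ -4.6   3.2 -28.2]
0.04 [ 0.4579 -0.2944  0.04  ] tool [-16.6   2.4 -38.2]
```

View pics/d8.png

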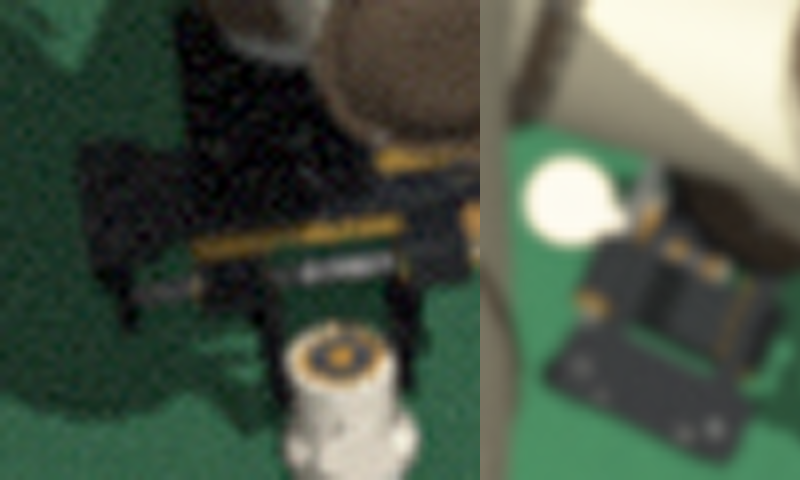

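```bash
python3 -m crank '[[1,[0,0,0],[0,0,0]],[1,[0,0,0],[0,0,0]],[1,[0,0,-0.05],[0,0,0]],[1,[0,0,-0.1],[0,0,0]],[1,[0,0,-0.1],[0,0,0]],[1,[0,0,0],[0,0,0]],[1,[0,0,0],[0,0,0]]]'; python3 -c '
from h import *
S=cam("scene");T=cam("top")
s=r.sense();p=np.array(s["tcp_pos"]);R=np.array(s["ee_rot"]);print(s["gripper_width"],p)
ims=[]
for c,x,y in((S,235,90),(T,388,188)):
    im=crop(c["img"],x,y,60,70,8)
    ims.append(im[:560,:480] if c is S else im[:560,:320])
cv2.imwrite("pics/d9.png",np.hstack(ims))'
```

```text
time_s: 12.45
tcp_pos: [0.4528, -0.3103, 0.0272]
ee_rot: [[-0.434, -0.901, 0.001], [-0.901, 0.434, -0.0], [-0.0, -0.001, -1.0]]
wrist_force: [-0.0, 0.8, -2.1]
gripper_width: 0.49
0.49283896610248284 [ 0.4523022  -0.31009632  0.02649335]
```

View pics/d9.png

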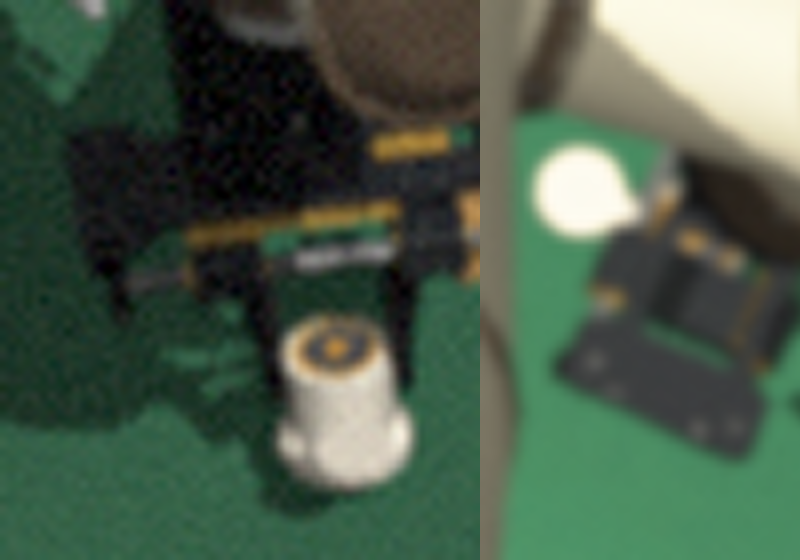

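```bash
python3 -m crank '[[1,[0,0,-0.15],[0,0,0]],[1,[0,0,-0.3],[0,0,0]],[1,[0,0,-0.3],[0,0,0]],[1,[0,0,-0.3],[0,0,0]],[1,[0,0,-0.2],[0,0,0]],[1,[0,0,0],[0,0,0]]]'; python3 -c '
from h import *
go([.659,-.0485,.15],188.1)'
```

```text
time_s: 13.15
tcp_pos: [0.4544, -0.3111, 0.1545]
ee_rot: [[-0.433, -0.901, 0.006], [-0.901, 0.433, -0.003], [-0.0, -0.006, -1.0]]
wrist_force: [1.0, -0.4, -2.5]
gripper_width: 0.491
t 13.15 p [ 0.4544 -0.3111  0.1545] yaw_y 154.33 tilt [ 0.0059 -0.0026] w 42.8 F [ 1.  -0.4 -2.5]
shift [-3.253 -0.706  0.05 ]
turn z -0.75
```

```bash
python3 -m crank '[[1,[-0.12,-0.03,0],[0,0,0]],[1,[-0.25,-0.05,0],[0,0,0]],[1,[-0.3,-0.07,0],[0,0,0]],[1,[-0.3,-0.07,0],[0,0,0]],[1,[-0.3,-0.07,0],[0,0,0]],[1,[-0.3,-0.07,0],[0,0,0]],[1,[-0.3,-0.07,0],[0,0,0]],[1,[-0.3,-0.06,0],[0,0,0]]]';python3 -m crank '[[1,[-0.3,-0.06,0],[0,0,0]],[1,[-0.3,-0.06,0],[0,0,0]],[1,[-0.3,-0.06,0],[0,0,0]],[1,[-0.15,-0.03,0],[0,0,0]],[1,[0,0,0],[0,0,-0.15]],[1,[0,0,0],[0,0,-0.15]],[1,[0,0,0],[0,0,-0.15]],[1,[0,0,0],[0,0,-0.15]]]';python3 -m crank '[[1,[0,0,0],[0,0,-0.15]],[1,[0,0,0],[0,0,0]],[1,[0,0,0],[0,0,0]]]'; python3 -c '
from h import *
go([.659,-.0485,.05],188.1)
S=cam("scene");T=cam("top")
cv2.imwrite("pics/e1.png",np.hstack([crop(S["img"],200,150,110,110,4),crop(T["img"],290,100,100,110,4)]))'
```

```text
time_s: 13.95
tcp_pos: [0.5905, -0.134, 0.1488]
ee_rot: [[-0.433, -0.901, -0.005], [-0.901, 0.433, 0.001], [0.002, 0.004, -1.0]]
wrist_force: [0.6, -0.3, -1.6]
gripper_width: 0.489
time_s: 14.75
tcp_pos: [0.6542, -0.0502, 0.1494]
ee_rot: [[0.027, -1.0, -0.004], [-1.0, -0.027, -0.0], [0.0, 0.004, -1.0]]
wrist_force: [0.1, 0.1, -1.7]
gripper_width: 0.494
time_s: 15.05
tcp_pos: [0.6546, -0.0504, 0.1503]
ee_rot: [[0.137, -0.991, -0.003], [-0.991, -0.137, -0.0], [-0.0, 0.003, -1.0]]
wrist_force: [-1.2, 0.1, -0.7]
gripper_width: 0.484
t 15.05 p [ 0.6546 -0.0504  0.1503] yaw_y -172.1 tilt [-0.0025 -0.0001] w 42.1 F [-1.2  0.1 -0.7]
shift [-0.013 -0.049  1.003]
turn z -0.004
```

View pics/e1.png

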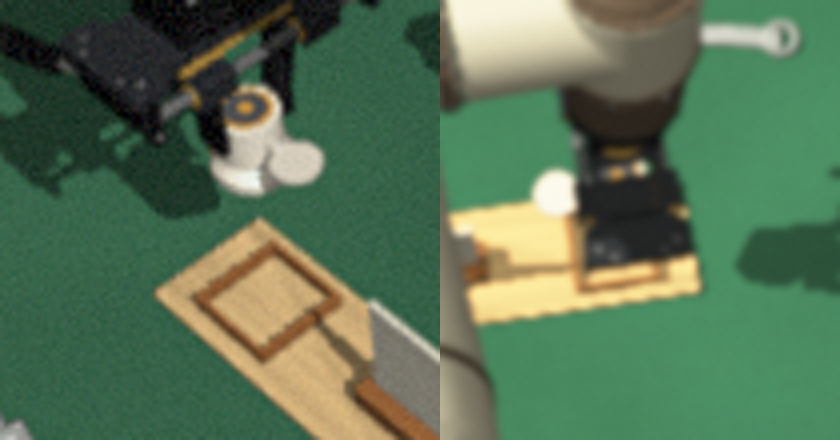

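```bash
python3 -m crank '[[1,[-0.01,-0.04,0.2],[0,0,0]],[1,[0,0,0.3],[0,0,0]],[1,[0,0,0.3],[0,0,0]],[1,[0,0,0.2],[0,0,0]],[1,[0,0,0],[0,0,0]],[1,[0,0,0],[0,0,0]]]'; python3 -c '
from h import *
print("before",pl(cam("scene"),[(262.5,176.5)],.198))
go([.659,-.0485,.009],188.1)
S=cam("scene");T=cam("top")
cv2.imwrite("pics/e2.png",np.hstack([crop(S["img"],225,175,70,70,7),crop(T["img"],310,130,45,70,7)]))'
```

```text
time_s: 15.75
tcp_pos: [0.6596, -0.0491, 0.052]
ee_rot: [[0.14, -0.99, 0.0], [-0.99, -0.14, -0.001], [0.001, -0.0, -1.0]]
wrist_force: [0.1, -0.8, -0.9]
gripper_width: 0.489
before [[ 0.6495784  -0.04828583  0.198     ]]
t 15.8 p [ 0.6603 -0.049   0.053 ] yaw_y -171.95 tilt [ 0.0024 -0.0003] w 42.4 F [ 0.8  0.3 -1.8]
shift [-0.007  0.014  0.44 ]
turn z -0.001
```

View pics/e2.png

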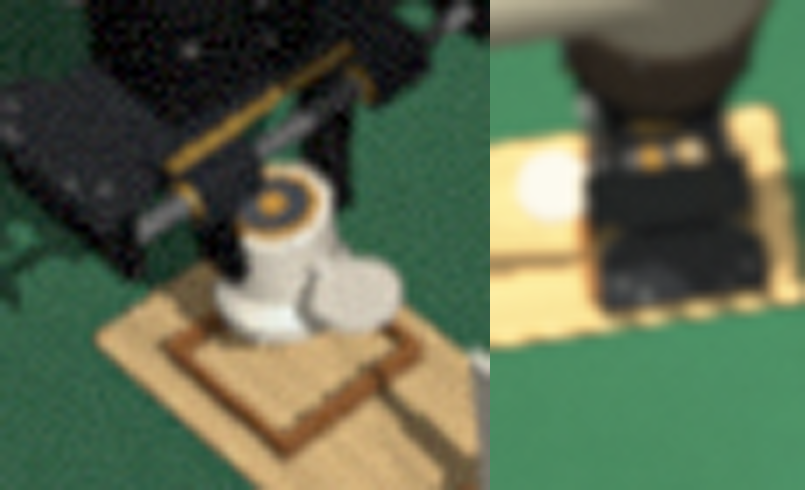

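```bash
python3 -c '
from h import *
S=cam("scene");T=cam("top")
a=[(225+(273+.5)/7-.5,175+(203+.5)/7-.5)];b=[(310+(652-490+.5)/7-.5,130+(157+.5)/7-.5)]
print(pl(S,a,.101),pl(T,b,.101),tri(S,a,T,b))
print("nest from S corners")
f=lambda x,y:(200+(x+.5)/4-.5,150+(y+.5)/4-.5)
c=pl(S,[f(194,297),f(274,240),f(343,300),f(263,360)],.018); print(c,c.mean(0))
'
```

```text
[[ 0.65840707 -0.04912799  0.101     ]] [[ 0.66133669 -0.04920616  0.101     ]] [[ 0.65981976 -0.04845716  0.10291875  0.00216433]]
nest from S corners
[[ 0.70174311 -0.07911908  0.018     ]
 [ 0.62839619 -0.08990049  0.018     ]
 [ 0.6196672  -0.0125657   0.018     ]
 [ 0.69227777 -0.00219341  0.018     ]] [ 0.66052107 -0.04594467  0.018     ]
```

```bash
python3 -m crank '[[1,[-0.015,0,0.1],[0,0,0]],[1,[0,0,0.15],[0,0,0]],[1,[0,0,0.05],[0,0,0]],[1,[0,0,0],[0,0,0]],[1,[0,0,0],[0,0,0]]]'; python3 -c '
from h import *
go([.6595,-.0475,.009],188.1)
S=cam("scene")
cv2.imwrite("pics/e3.png",crop(S["img"],225,185,70,70,8))'
```

```text
time_s: 16.5
tcp_pos: [0.659, -0.0476, 0.0212]
ee_rot: [[0.14, -0.99, -0.001], [-0.99, -0.14, -0.0], [0.0, 0.001, -1.0]]
wrist_force: [0.2, 0.1, -2.8]
gripper_width: 0.491
t 16.5 p [ 0.659  -0.0476  0.0212] yaw_y -171.93 tilt [-0.0006 -0.0004] w 42.7 F [ 0.2  0.1 -2.8]
shift [ 0.    -0.006  0.122]
turn z -0.001
```

View pics/e3.png

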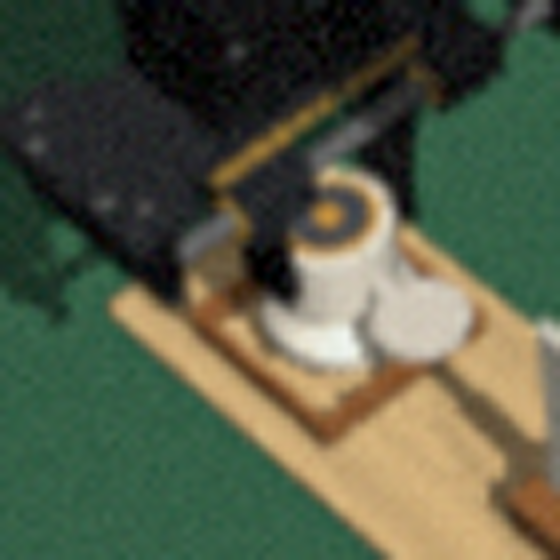

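```bash
python3 -m crank '[[1,[0,0,0.05],[0,0,0]],[1,[0,0,0.04],[0,0,0]],[1,[0,0,0.03],[0,0,0]],[1,[0,0,0],[0,0,0]],[1,[0,0,0],[0,0,0]]]'; python3 -c '
from h import *
go([.6595,-.0475,.008],188.1)
S=cam("scene")
cv2.imwrite("pics/e4.png",crop(S["img"],225,185,70,70,8))'
```

```text
time_s: 17.05
tcp_pos: [0.659, -0.0475, 0.0096]
ee_rot: [[0.14, -0.99, -0.0], [-0.99, -0.14, -0.0], [0.0, 0.0, -1.0]]
wrist_force: [-0.1, 0.5, -2.3]
gripper_width: 0.49
t 17.05 p [ 0.659  -0.0475  0.0096] yaw_y -171.94 tilt [-0.0001 -0.0001] w 42.6 F [-0.1  0.5 -2.3]
shift [ 0.001 -0.005  0.016]
turn z -0.001
```

View pics/e4.png

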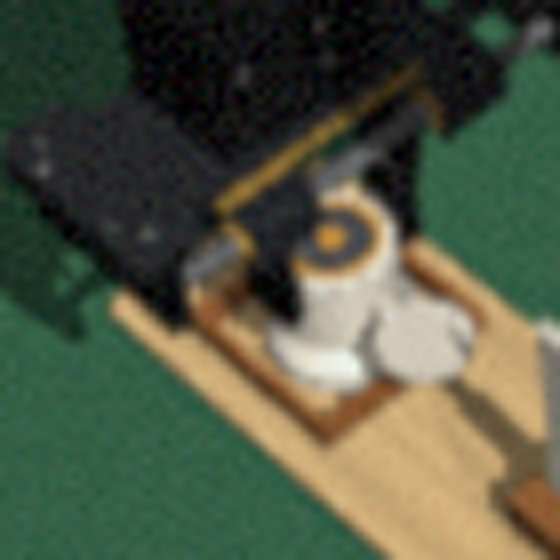

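```bash
python3 -m crank '[[1,[0,0,0.015],[0,0,0]],[1,[0,0,0],[0,0,0]],[1,[0,0,0],[0,0,0]]]'; python3 -m crank '[[1,[0,0,0.01],[0,0,0]],[1,[0,0,0],[0,0,0]],[1,[0,0,0],[0,0,0]]]'
```

```text
time_s: 17.4
tcp_pos: [0.6589, -0.0475, 0.0082]
ee_rot: [[0.14, -0.99, 0.0], [-0.99, -0.14, 0.0], [-0.0, -0.0, -1.0]]
wrist_force: [0.8, 0.1, -2.3]
gripper_width: 0.498
time_s: 17.7
tcp_pos: [0.6592, -0.0474, 0.0078]
ee_rot: [[0.14, -0.99, 0.001], [-0.99, -0.14, -0.0], [0.0, -0.001, -1.0]]
wrist_force: [-1.2, 0.5, 2.1]
gripper_width: 0.491
```

```bash
python3 -m crank '[[-0.3,[0,0,0],[0,0,0]],[-0.3,[0,0,0],[0,0,0]],[-0.8,[0,0,0],[0,0,0]],[-0.8,[0,0,0],[0,0,0]],[-0.8,[0,0,0],[0,0,0]],[-0.8,[0,0,0],[0,0,0]],[-0.8,[0,0,0],[0,0,0]]]'; python3 -m crank '[[-0.8,[0,0,-0.1],[0,0,0]],[-0.8,[0,0,-0.3],[0,0,0]],[-0.8,[0,0,-0.4],[0,0,0]],[-0.8,[0,0,-0.4],[0,0,0]],[-0.8,[0,0,-0.4],[0,0,0]],[-0.8,[0,0,-0.3],[0,0,0]]]'; python3 -c '
from h import *
go([.466,.319,.18],73.3)
S=cam("scene");T=cam("top")
cv2.imwrite("pics/e5.png",np.hstack([crop(S["img"],225,185,60,70,7),crop(T["img"],310,130,50,70,7)]))'
```

```text
time_s: 18.4
tcp_pos: [0.659, -0.0475, 0.0071]
ee_rot: [[0.14, -0.99, -0.0], [-0.99, -0.14, -0.0], [0.0, 0.0, -1.0]]
wrist_force: [-0.2, -0.2, -0.3]
gripper_width: 0.891
time_s: 19.0
tcp_pos: [0.6597, -0.0476, 0.2015]
ee_rot: [[0.14, -0.99, 0.005], [-0.99, -0.14, -0.0], [0.001, -0.005, -1.0]]
wrist_force: [-0.1, -0.2, 1.0]
gripper_width: 0.897
t 19.0 p [ 0.6597 -0.0476  0.2015] yaw_y -171.93 tilt [ 0.0047 -0.    ] w 78.1 F [-0.1 -0.2  1. ]
shift [-3.902  1.405  0.206]
turn z -1.45
```

View pics/e5.png

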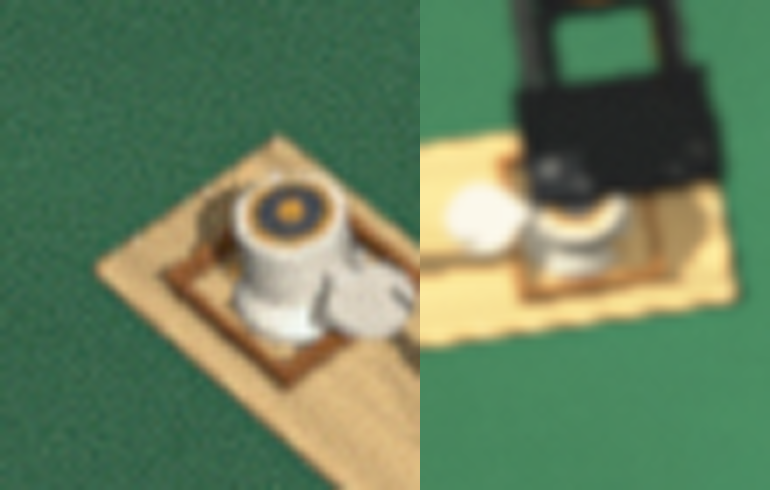

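```bash
python3 -m crank '[[-0.8,[-0.2,0.08,0],[0,0,0]],[-0.8,[-0.4,0.14,0],[0,0,0]],[-0.8,[-0.4,0.14,0],[0,0,0]],[-0.8,[-0.4,0.14,0],[0,0,0]],[-0.8,[-0.4,0.14,0],[0,0,0]],[-0.8,[-0.4,0.14,0],[0,0,0]],[-0.8,[-0.4,0.14,0],[0,0,0]],[-0.8,[-0.4,0.14,0],[0,0,0]]]'; python3 -m crank '[[-0.8,[-0.4,0.14,0],[0,0,0]],[-0.8,[-0.4,0.15,0],[0,0,0]],[-0.8,[-0.1,0.05,0],[0,0,-0.08]],[-0.8,[0,0,0],[0,0,-0.18]],[-0.8,[0,0,0],[0,0,-0.18]],[-0.8,[0,0,0],[0,0,-0.18]],[-0.8,[0,0,0],[0,0,-0.18]],[-0.8,[0,0,0],[0,0,-0.18]]]';python3 -m crank '[[-0.8,[0,0,0],[0,0,-0.18]],[-0.8,[0,0,0],[0,0,-0.18]],[-0.8,[0,0,0],[0,0,-0.11]],[-0.8,[0,0,0],[0,0,0]],[-0.8,[0,0,0],[0,0,0]]]'; python3 -c '
from h import *
go([.466,.319,.15],73.3)
S=cam("scene");T=cam("top")
cv2.imwrite("pics/f1.png",np.hstack([crop(S["img"],370,215,70,80,6),crop(T["img"],190,170,60,80,6)]))'
```

```text
time_s: 19.9
tcp_pos: [0.5106, 0.2359, 0.1972]
ee_rot: [[0.14, -0.99, -0.0], [-0.99, -0.14, -0.0], [-0.0, 0.0, -1.0]]
wrist_force: [1.5, 0.4, 0.6]
gripper_width: 0.897
time_s: 20.7
tcp_pos: [0.4653, 0.3189, 0.197]
ee_rot: [[0.793, -0.609, -0.0], [-0.609, -0.793, -0.0], [-0.0, 0.001, -1.0]]
wrist_force: [-0.9, 0.0, 0.2]
gripper_width: 0.9
time_s: 21.2
tcp_pos: [0.4655, 0.3189, 0.1971]
ee_rot: [[0.957, -0.289, -0.0], [-0.289, -0.957, -0.0], [-0.0, 0.0, -1.0]]
wrist_force: [-0.0, 0.0, 1.1]
gripper_width: 0.897
t 21.2 p [0.4655 0.3189 0.1971] yaw_y -106.81 tilt [-0.0003 -0.0002] w 78.1 F [-0.   0.   1.1]
shift [ 0.005 -0.002  0.471]
turn z -0.002
```

View pics/f1.png

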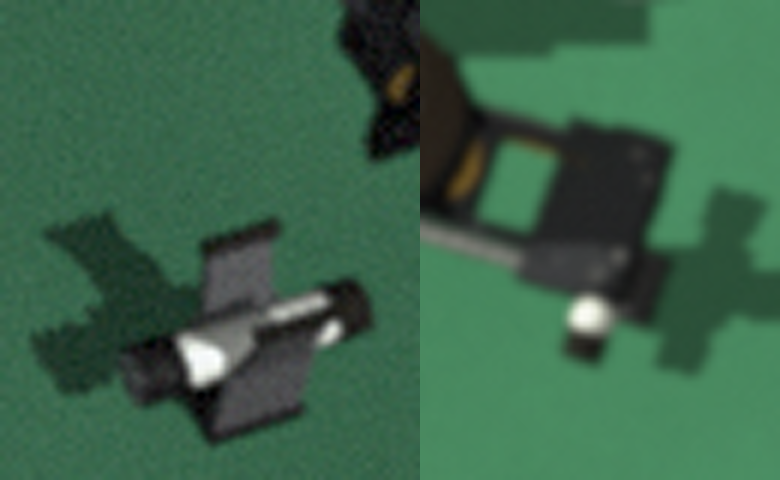

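```bash
python3 -m crank '[[-0.8,[0,0,0.3],[0,0,0]],[-0.8,[0,0,0.4],[0,0,0]],[-0.8,[0,0,0.27],[0,0,0]],[-0.8,[0,0,0],[0,0,0]],[-0.8,[0,0,0],[0,0,0]]]'; python3 -c '
from h import *
go([.466,.319,.05],73.3)
S=cam("scene");T=cam("top")
cv2.imwrite("pics/f2.png",np.hstack([crop(S["img"],370,215,70,80,6),crop(T["img"],190,170,60,80,6)]))'
```

```text
time_s: 21.8
tcp_pos: [0.4662, 0.3193, 0.1007]
ee_rot: [[0.958, -0.287, 0.001], [-0.287, -0.958, -0.0], [0.001, 0.0, -1.0]]
wrist_force: [-0.0, 0.3, 0.3]
gripper_width: 0.902
t 21.8 p [0.4662 0.3193 0.1007] yaw_y -106.69 tilt [ 0.0007 -0.0004] w 78.5 F [-0.   0.3  0.3]
shift [-0.002  0.004  0.507]
turn z 0.0
```

View pics/f2.png

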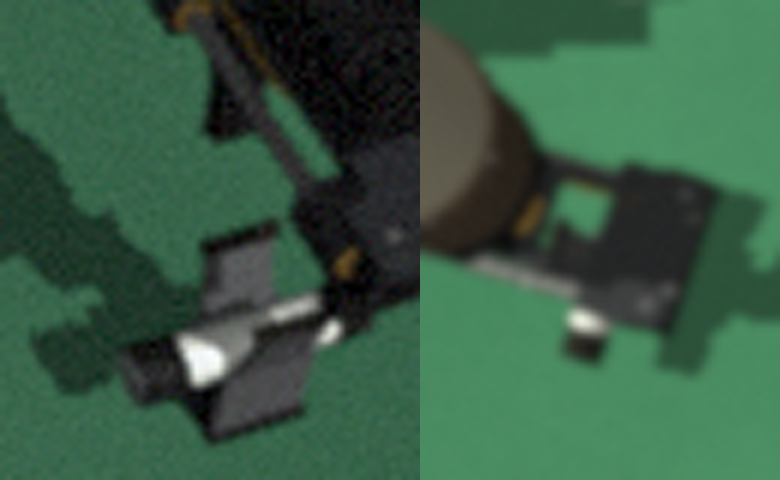

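```bash
python3 -c '
from h import *
S=cam("scene")
s=r.sense();p=np.array(s["tcp_pos"]);R=np.array(s["ee_rot"])
im=crop(S["img"],360,205,75,75,8)
for dz,col in((0,(0,0,255)),(.025,(0,255,255))):
  for k in(-1,1):
    for e in(-.0095,.0095):
      u=(proj(S,[p+R[:,1]*k*.039+R[:,0]*e+[0,0,dz]])[0]-[360,205]+.5)*8-.5; cv2.circle(im,tuple(int(v) for v in u),3,col,-1)
cv2.imwrite("pics/f3.png",im)'
```

```text
(no output)
```

View pics/f3.png

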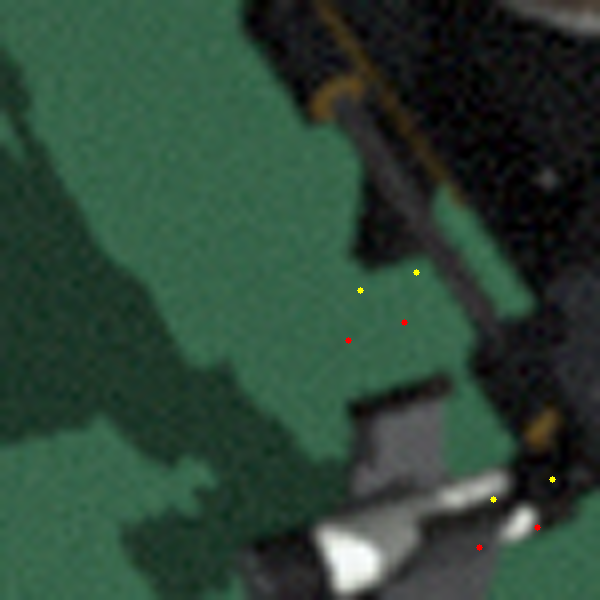

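```bash
python3 -m crank '[[-0.8,[0,-0.01,0.1],[0,0,0]],[-0.8,[0,0,0.2],[0,0,0]],[-0.8,[0,0,0.1],[0,0,0]],[-0.8,[0,0,0],[0,0,0]]]'; python3 -c '
from h import *
go([.466,.319,.043],73.3)
S=cam("scene");T=cam("top")
cv2.imwrite("pics/f4.png",np.hstack([crop(S["img"],370,215,70,80,6),crop(T["img"],190,170,60,80,6)]))'
```

```text
time_s: 22.35
tcp_pos: [0.4651, 0.3191, 0.0586]
ee_rot: [[0.958, -0.288, -0.002], [-0.288, -0.958, -0.002], [-0.002, 0.003, -1.0]]
wrist_force: [-0.2, 0.2, -0.1]
gripper_width: 0.896
t 22.35 p [0.4651 0.3191 0.0586] yaw_y -106.72 tilt [-0.0024 -0.0025] w 78.0 F [-0.2  0.2 -0.1]
shift [ 0.009 -0.002  0.156]
turn z -0.0
```

View pics/f4.png

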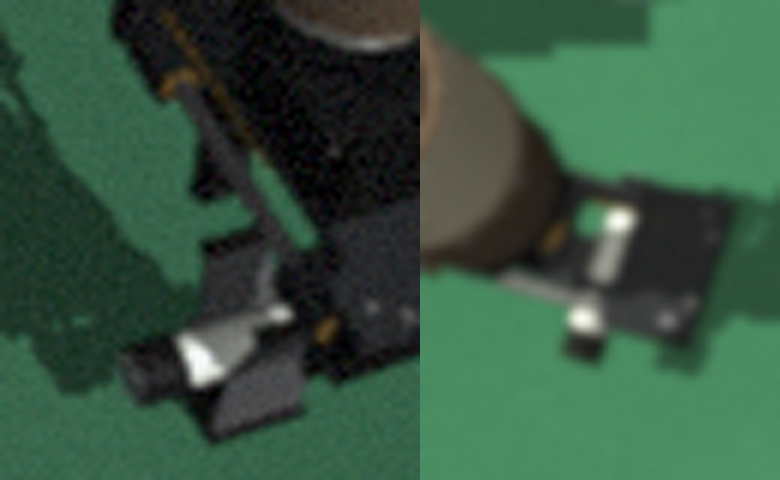

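```bash
python3 -m crank '[[-0.8,[0,0,0.08],[0,0,0]],[-0.8,[0,0,0.07],[0,0,0]],[-0.8,[0,0,0],[0,0,0]],[-0.8,[0,0,0],[0,0,0]]]'; python3 -c '
from h import *
go([.466,.319,.043],73.3)
S=cam("scene");T=cam("top")
s=r.sense();p=np.array(s["tcp_pos"]);R=np.array(s["ee_rot"])
im=crop(S["img"],370,215,70,80,7)
for k in(-1,1):
    for e in(-.0095,.0095):
      u=(proj(S,[p+R[:,1]*k*.039+R[:,0]*e+[0,0,.028]])[0]-[370,215]+.5)*7-.5; cv2.circle(im,tuple(int(v) for v in u),2,(0,255,255),-1)
cv2.imwrite("pics/f5.png",im)'
```

```text
time_s: 22.85
tcp_pos: [0.4659, 0.32, 0.045]
ee_rot: [[0.958, -0.287, -0.0], [-0.287, -0.958, -0.0], [-0.0, 0.0, -1.0]]
wrist_force: [-0.7, -0.3, 0.2]
gripper_width: 0.901
t 22.85 p [0.4659 0.32   0.045 ] yaw_y -106.69 tilt [-0.0002 -0.0004] w 78.4 F [-0.7 -0.3  0.2]
shift [0.003 0.009 0.02 ]
turn z 0.0
```

View pics/f5.png

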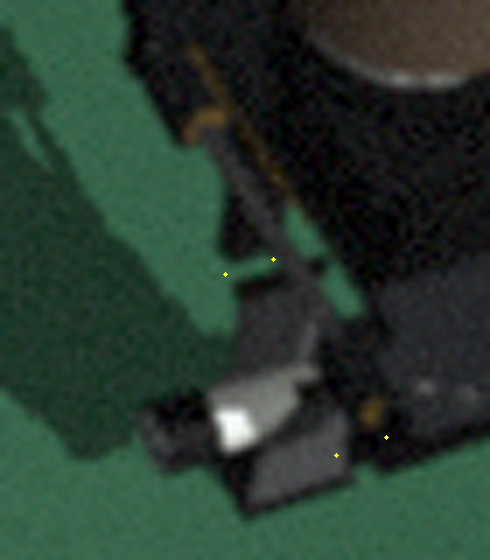

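```bash
python3 -m crank '[[-0.8,[0,0,0.04],[0,0,0]],[-0.8,[0,0,0.03],[0,0,0]],[-0.6,[0,0,0],[0,0,0]],[-0.4,[0,0,0],[0,0,0]],[-0.25,[0,0,0],[0,0,0]],[-0.25,[0,0,0],[0,0,0]],[-0.25,[0,0,0],[0,0,0]]]'; python3 -c '
from h import *
go([.466,.319,.038],73.3)
S=cam("scene");T=cam("top")
im=crop(S["img"],370,215,70,80,7)
cv2.imwrite("pics/f6.png",im)'
```

```text
time_s: 23.65
tcp_pos: [0.4661, 0.3201, 0.0383]
ee_rot: [[0.958, -0.287, 0.0], [-0.287, -0.958, 0.0], [0.0, -0.0, -1.0]]
wrist_force: [0.4, -0.6, -0.2]
gripper_width: 0.64
t 23.65 p [0.4661 0.3201 0.0383] yaw_y -106.7 tilt [0.0002 0.0002] w 55.6 F [ 0.4 -0.6 -0.2]
shift [0.003 0.011 0.003]
turn z 0.0
```

View pics/f6.png

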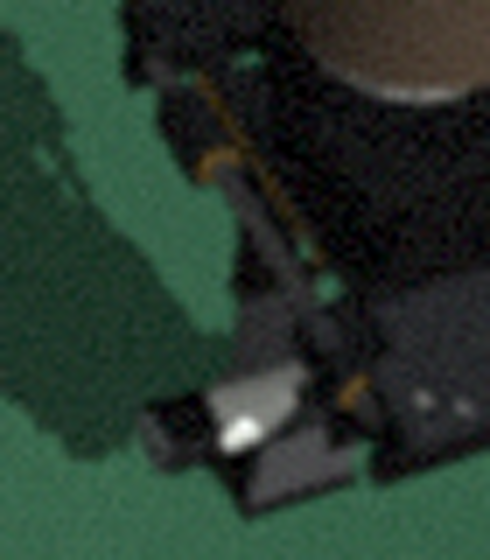

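```bash
python3 -m crank '[[-0.1,[0,0,0],[0,0,0]],[0,[0,0,0],[0,0,0]],[0.08,[0,0,0],[0,0,0]],[0.08,[0,0,0],[0,0,0]],[0.08,[0,0,0],[0,0,0]],[0.08,[0,0,0],[0,0,0]]]'; python3 -c '
from h import *
go([.466,.319,.038],73.3)
S=cam("scene");T=cam("top")
cv2.imwrite("pics/f7.png",np.hstack([crop(S["img"],370,215,70,80,6),crop(T["img"],190,170,60,80,6)]))'
```

```text
time_s: 24.35
tcp_pos: [0.4663, 0.3201, 0.0393]
ee_rot: [[0.958, -0.287, 0.001], [-0.287, -0.958, 0.0], [0.001, -0.0, -1.0]]
wrist_force: [-1.5, -1.4, 5.8]
gripper_width: 0.463
t 24.35 p [0.4663 0.3201 0.0393] yaw_y -106.67 tilt [0.0009 0.0002] w 40.3 F [-1.5 -1.4  5.8]
shift [0.    0.012 0.013]
turn z 0.001
```

View pics/f7.png

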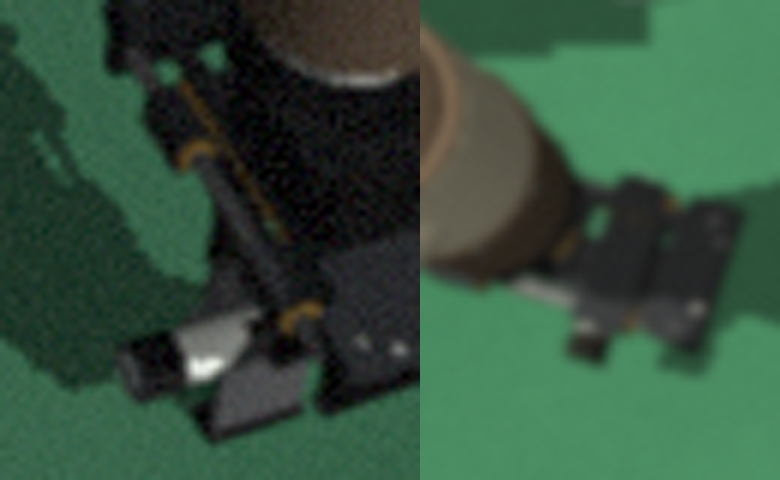

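```bash
python3 -m crank '[[0.08,[0,0,-0.03],[0,0,0]],[0.08,[0,0,-0.05],[0,0,0]],[0.08,[0,0,-0.1],[0,0,0]],[0.08,[0,0,-0.1],[0,0,0]],[0.08,[0,0,0],[0,0,0]],[0.08,[0,0,0],[0,0,0]]]'; python3 -c '
from h import *
go([.466,.319,.038],73.3)
S=cam("scene");T=cam("top")
cv2.imwrite("pics/f8.png",np.hstack([crop(S["img"],370,215,70,80,6),crop(T["img"],190,170,60,80,6)]))'
```

```text
time_s: 25.05
tcp_pos: [0.466, 0.3203, 0.0666]
ee_rot: [[0.958, -0.287, 0.0], [-0.287, -0.958, 0.001], [0.0, -0.001, -1.0]]
wrist_force: [-0.5, -0.0, -2.0]
gripper_width: 0.457
t 25.05 p [0.466  0.3203 0.0666] yaw_y -106.7 tilt [0.0005 0.0009] w 39.7 F [-0.5 -0.  -2. ]
shift [0.003 0.013 0.286]
turn z -0.0
```

View pics/f8.png

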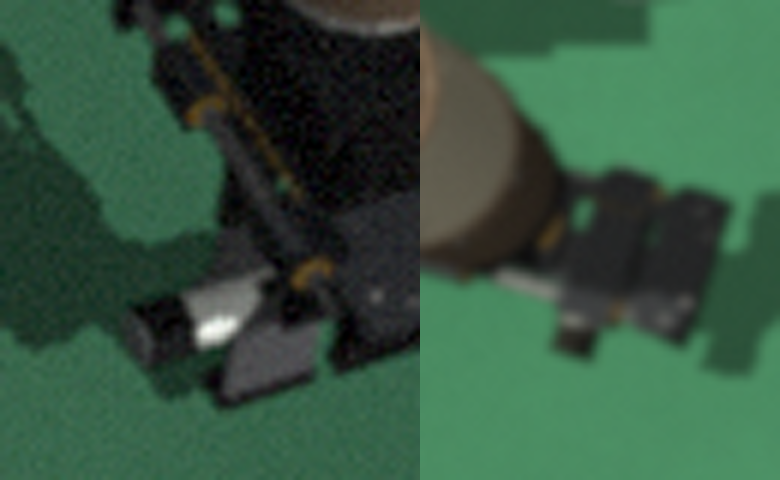

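```bash
python3 -m crank '[[0.08,[0,0,-0.1],[0,0,0]],[0.08,[0,0,-0.2],[0,0,0]],[0.08,[0,0,-0.25],[0,0,0]],[0.08,[0,0,-0.25],[0,0,0]],[0.08,[0,0,-0.25],[0,0,0]],[0.08,[0,0,-0.2],[0,0,0]],[0.08,[0,0,-0.08],[0,0,0]],[0.08,[0,0,0],[0,0,0]]]'; python3 -m crank '[[0.15,[0,0,0],[0,0,0]],[0.25,[0,0,0],[0,0,0]],[0.35,[0,0,0],[0,0,0]],[0.42,[0,0,0],[0,0,0]],[0.5,[0,0,0],[0,0,0]],[0.5,[0,0,0],[0,0,0]],[0.5,[0,0,0],[0,0,0]],[0.5,[0,0,0],[0,0,0]]]';python3 -c '
from h import *
go([.637,.105,.2],8.1)
S=cam("scene");T=cam("top")
cv2.imwrite("pics/g1.png",np.hstack([crop(S["img"],360,185,80,90,6),crop(T["img"],190,170,50,90,6)]))'
```

```text
time_s: 25.95
tcp_pos: [0.4663, 0.3205, 0.2004]
ee_rot: [[0.958, -0.287, 0.002], [-0.287, -0.958, 0.002], [0.001, -0.002, -1.0]]
wrist_force: [-0.4, 1.0, -2.0]
gripper_width: 0.458
time_s: 26.75
tcp_pos: [0.466, 0.3201, 0.1992]
ee_rot: [[0.958, -0.287, 0.0], [-0.287, -0.958, 0.0], [0.0, -0.0, -1.0]]
wrist_force: [-0.4, -0.3, -1.5]
gripper_width: 0.257
t 26.75 p [0.466  0.3201 0.1992] yaw_y -106.7 tilt [0.0001 0.0001] w 22.3 F [-0.4 -0.3 -1.5]
shift [ 2.256  1.569 -0.008]
turn z 1.449
```

View pics/g1.png

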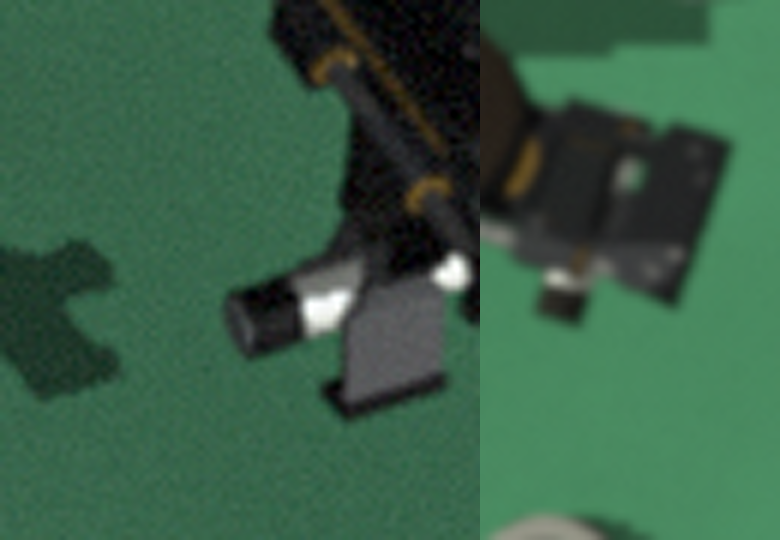

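```bash
python3 -m crank '[[0.6,[0.12,0.09,0],[0,0,0]],[0.6,[0.25,0.17,0],[0,0,0]],[0.6,[0.3,0.21,0],[0,0,0]],[0.6,[0.3,0.21,0],[0,0,0]],[0.6,[0.3,0.21,0],[0,0,0]],[0.6,[0.3,0.21,0],[0,0,0]],[0.6,[0.3,0.21,0],[0,0,0]],[0.6,[0.25,0.17,0],[0,0,0]]]'; python3 -m crank '[[0.6,[0.13,0.08,0],[0,0,0]],[0.6,[0,0,0],[0,0,0.1]],[0.6,[0,0,0],[0,0,0.15]],[0.6,[0,0,0],[0,0,0.15]],[0.6,[0,0,0],[0,0,0.15]],[0.6,[0,0,0],[0,0,0.15]],[0.6,[0,0,0],[0,0,0.15]],[0.6,[0,0,0],[0,0,0.15]]]';python3 -m crank '[[0.6,[0,0,0],[0,0,0.15]],[0.6,[0,0,0],[0,0,0.15]],[0.6,[0,0,0],[0,0,0.1]],[0.6,[0,0,0],[0,0,0.05]],[0.6,[0,0,0],[0,0,0]],[0.6,[0,0,0],[0,0,0]]]';python3 -c '
from h import *
go([.637,.105,.2],8.1)
S=cam("scene");T=cam("top")
cv2.imwrite("pics/g2.png",np.hstack([crop(S["img"],250,170,85,100,6),crop(T["img"],265,110,45,100,6)]))'
```

```text
time_s: 27.65
tcp_pos: [0.6277, 0.1148, 0.1991]
ee_rot: [[0.957, -0.289, -0.0], [-0.289, -0.957, -0.0], [0.0, 0.0, -1.0]]
wrist_force: [0.2, 0.1, -0.6]
gripper_width: 0.225
time_s: 28.45
tcp_pos: [0.6365, 0.1058, 0.1991]
ee_rot: [[0.47, -0.883, -0.0], [-0.883, -0.47, 0.0], [-0.0, 0.0, -1.0]]
wrist_force: [0.3, 1.8, -1.1]
gripper_width: 0.222
time_s: 29.05
tcp_pos: [0.6366, 0.1059, 0.1991]
ee_rot: [[0.141, -0.99, -0.0], [-0.99, -0.141, -0.0], [-0.0, 0.0, -1.0]]
wrist_force: [-0.5, -0.5, -1.4]
gripper_width: 0.228
t 29.05 p [0.6366 0.1059 0.1991] yaw_y -171.89 tilt [-0.0001 -0.    ] w 19.8 F [-0.5 -0.5 -1.4]
shift [ 0.009 -0.003 -0.009]
turn z 0.0
```

View pics/g2.png

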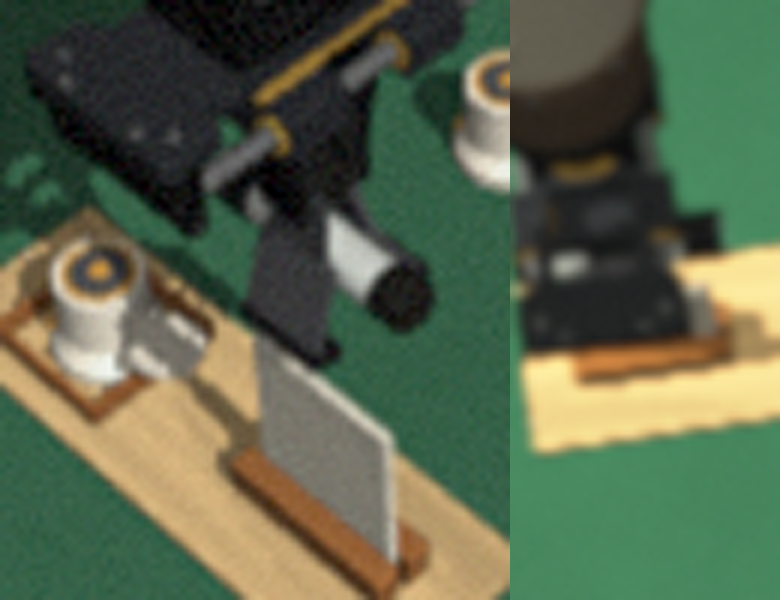

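```bash
python3 -c '
from h import *
S=cam("scene")
f=lambda x,y:(250+(x+.5)/6-.5,170+(y+.5)/6-.5)
s=r.sense();p=np.array(s["tcp_pos"]);R=np.array(s["ee_rot"])
o,d=ray(S,[f(404,298)]); d=d[0]
for z in(.17,.18,.19,.2,.21,.22):
  q=o+d*(z-o[2])/d[2]; print(z,(R.T@(q-p)*1000).round(1))
# near lip bottom-edge ends
print("lip")
for uv in[(248,312),(330,362)]:
  o,d=ray(S,[f(*uv)]);d=d[0]
  for z in(.145,.155,.165):
    q=o+d*(z-o[2])/d[2]; print(uv,z,(R.T@(q-p)*1000).round(1))
'
```

```text
0.17 [-25.8  22.3  29.1]
0.18 [-31.8  16.6  19.1]
0.19 [-37.8  10.9   9.1]
0.2 [-43.8   5.1  -0.9]
0.21 [-49.8  -0.6 -10.9]
0.22 [-55.7  -6.3 -20.9]
lip
(248, 312) 0.145 [ 29.3 -12.9  54.1]
(248, 312) 0.155 [ 22.8 -18.   44.1]
(248, 312) 0.165 [ 16.3 -23.1  34.1]
(330, 362) 0.145 [-13.1  -7.3  54.1]
(330, 362) 0.155 [-19.1 -12.5  44.1]
(330, 362) 0.165 [-25.1 -17.7  34.1]
```

```bash
python3 -m crank '[[0.6,[0.01,0,0.1],[0,0,0]],[0.6,[0,0,0.2],[0,0,0]],[0.6,[0,0,0.1],[0,0,0]],[0.6,[0,0,0],[0,0,0]],[0.6,[0,0,0],[0,0,0]]]';python3 -c '
from h import *
go([.637,.105,.13],8.1)
S=cam("scene");T=cam("top")
cv2.imwrite("pics/g3.png",crop(S["img"],275,190,60,60,10))
cv2.imwrite("pics/g4.png",crop(T["img"],260,120,60,60,10))'
```

```text
time_s: 29.7
tcp_pos: [0.6371, 0.1049, 0.1592]
ee_rot: [[0.14, -0.99, 0.0], [-0.99, -0.14, -0.001], [0.001, -0.0, -1.0]]
wrist_force: [-0.2, 0.5, -1.1]
gripper_width: 0.219
t 29.7 p [0.6371 0.1049 0.1592] yaw_y -171.93 tilt [ 0.0001 -0.0005] w 19.1 F [-0.2  0.5 -1.1]
shift [-0.001  0.     0.292]
turn z -0.001
```

View pics/g3.png

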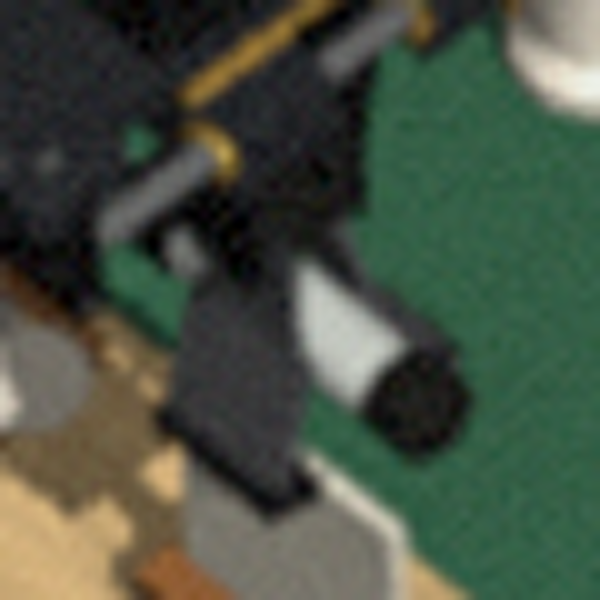

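View pics/g4.png

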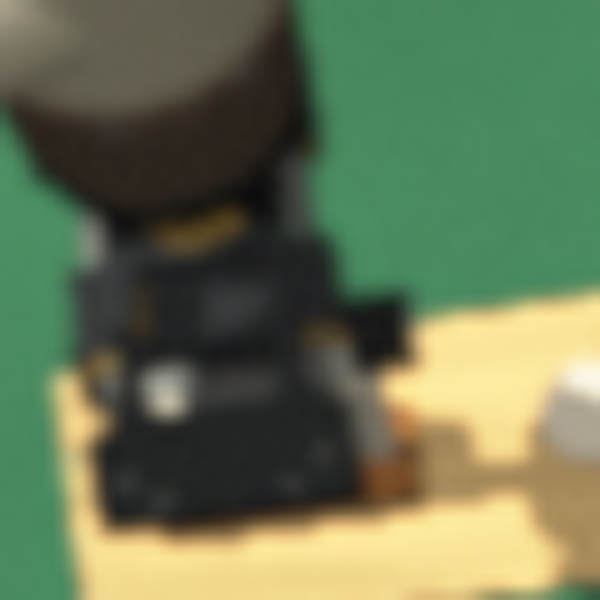

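```bash
cat > m.py <<'E'
from h import *
from scipy.optimize import least_squares
s=r.sense();p=np.array(s["tcp_pos"]);R=np.array(s["ee_rot"])
S=cam("scene");T=cam("top")
fS=lambda x,y:(275+(x+.5)/10-.5,190+(y+.5)/10-.5)
fT=lambda x,y:(260+(x+.5)/10-.5,120+(y+.5)/10-.5)
W=lambda a,b,z:p+R[:,0]*a+R[:,1]*b+np.array([0,0,z-p[2]])
def res(v):
    a,b,z=v
    return np.r_[proj(S,[W(a-.053,b,z)])[0]-fS(419,400),proj(T,[W(a+.053,b,z)])[0]-fT(410,332)]
q=least_squares(res,[0,0,p[2]]);print(q.x*1000,q.fun.round(2),"read z",p[2])
a,b,z=q.x
for th in(.36,.42):
  c,sn=np.cos(th),np.sin(th)
  for n,yy in(("outer",.01875),("inner",.00075)):
    y=yy*c+.045*sn; zz=-.045*c+yy*sn
    print(th,n,y,zz,[((proj(S,[W(a+e,b-y,z+zz)])[0]-[275,190]+.5)*10-.5).round() for e in(.022,-.022)])
E
python3 m.py
```

```text
[  4.4330296    4.01042597 166.13296962] [ 1.31  0.35  1.33 -1.21] read z 0.16012154898041325
0.36 outer 0.03340040594134032 -0.03551021519159913 [array([120., 401.]), array([244., 503.])]
0.36 inner 0.0165542631151375 -0.04185115139055075 [array([173., 379.]), array([296., 479.])]
0.42 outer 0.035469638018536434 -0.03344349381918693 [array([114., 401.]), array([237., 503.])]
0.42 inner 0.019034037092914884 -0.040783181974259196 [array([165., 382.]), array([288., 482.])]
```

```bash
python3 -m crank '[[0.6,[0,-0.03,0],[0,0,0]],[0.6,[0,0,0],[0,0,0]],[0.6,[0,0,0],[0,0,0]]]';python3 -c '
from h import *
go([.637,.105,.133],8.1)
S=cam("scene");T=cam("top")
cv2.imwrite("pics/g5.png",np.hstack([crop(S["img"],275,190,60,60,6),crop(T["img"],260,120,60,60,6)]))'
```

```text
time_s: 30.2
tcp_pos: [0.6399, 0.1055, 0.1592]
ee_rot: [[0.14, -0.99, 0.0], [-0.99, -0.14, 0.0], [-0.0, -0.0, -1.0]]
wrist_force: [0.1, -0.8, -1.6]
gripper_width: 0.221
t 30.2 p [0.6399 0.1055 0.1592] yaw_y -171.95 tilt [0.0002 0.0001] w 19.2 F [ 0.1 -0.8 -1.6]
shift [0.001 0.03  0.262]
turn z -0.001
```

View pics/g5.png

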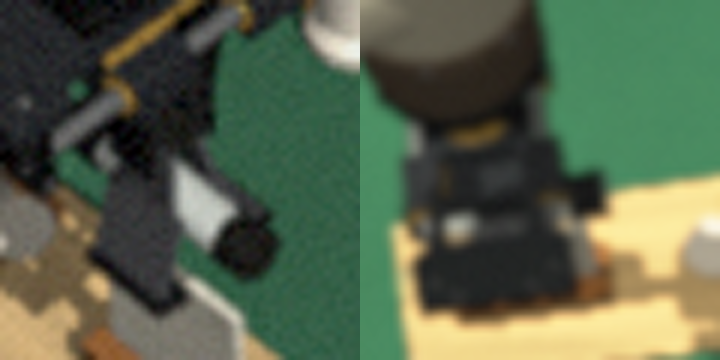

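Now I'll go straight down in small steps, watching the force.

```bash
python3 -m crank '[[0.6,[0,0,0.04],[0,0,0]],[0.6,[0,0,0.05],[0,0,0]],[0.6,[0,0,0.05],[0,0,0]],[0.6,[0,0,0],[0,0,0]],[0.6,[0,0,0],[0,0,0]]]';python3 -m crank '[[0.6,[0,0,0.04],[0,0,0]],[0.6,[0,0,0.04],[0,0,0]],[0.6,[0,0,0.04],[0,0,0]],[0.6,[0,0,0],[0,0,0]],[0.6,[0,0,0],[0,0,0]]]';python3 -c '
from h import *
go([.64,.105,.133],8.1)
S=cam("scene");T=cam("top")
cv2.imwrite("pics/g6.png",crop(S["img"],275,200,60,60,10))
cv2.imwrite("pics/g7.png",crop(T["img"],260,120,60,60,8))'
```

```text
time_s: 30.8
tcp_pos: [0.6397, 0.1053, 0.1448]
ee_rot: [[0.14, -0.99, -0.001], [-0.99, -0.14, -0.0], [0.0, 0.001, -1.0]]
wrist_force: [0.5, 0.2, -1.9]
gripper_width: 0.223
time_s: 31.3
tcp_pos: [0.6397, 0.1053, 0.133]
ee_rot: [[0.14, -0.99, -0.0], [-0.99, -0.14, -0.0], [0.0, 0.0, -1.0]]
wrist_force: [0.2, -1.7, -0.6]
gripper_width: 0.223
t 31.3 p [0.6397 0.1053 0.133 ] yaw_y -171.94 tilt [-0.0003 -0.0002] w 19.4 F [ 0.2 -1.7 -0.6]
shift [ 0.004 -0.002 -0.   ]
turn z -0.001
```

View pics/g6.png

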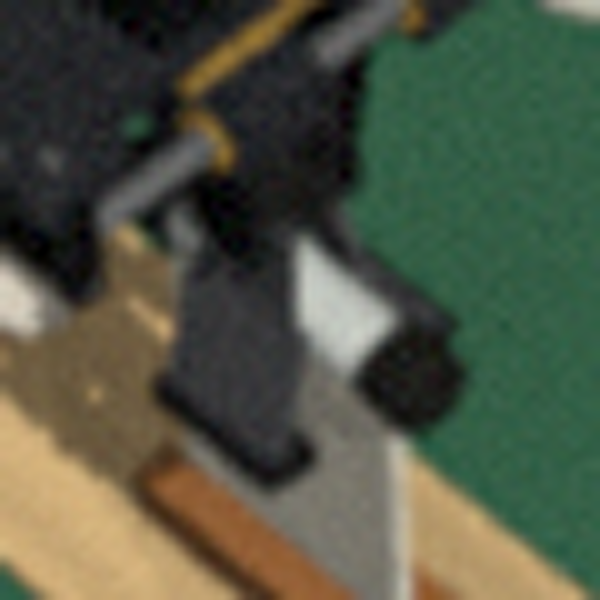

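View pics/g7.png

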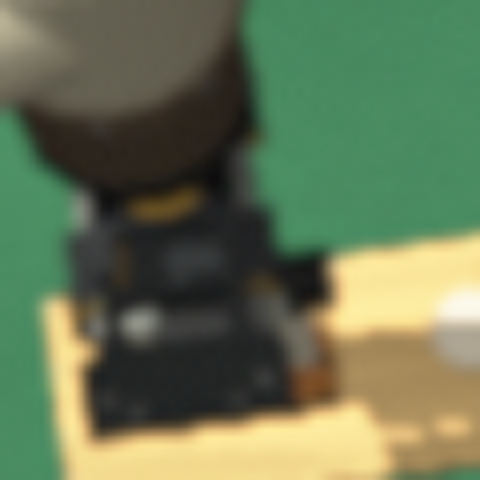

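```bash
python3 -c '
from h import *
from scipy.optimize import least_squares
S=cam("scene");T=cam("top")
s=r.sense();p=np.array(s["tcp_pos"]);R=np.array(s["ee_rot"])
c=np.array([.637,.105,.11]);cy=np.array([-.141,.99,0]);cx=np.array([.99,.141,0]);z=np.array([0,0,1])
P=lambda X:((proj(S,[X])[0]-[275,200]+.5)*10-.5).round()
print("card corner",P(c+.04*cy+.002*cx),P(c+.04*cy-.002*cx))
fS=lambda x,y:(275+(x+.5)/10-.5,200+(y+.5)/10-.5)
for zz in(.125,.13,.135,.14,.145): # pivot z
  b=np.array([c[0],c[1],zz]); print(zz,"end disc",P(b+.053*cy),"inner lip near end tip", P(b+.022*cy+.019*cx-.0408*z),"outer",P(b+.022*cy+.0355*cx-.0334*z),P(b-.022*cy+.0355*cx-.0334*z))
'
```

```text
card corner [395. 440.] [406. 430.]
0.125 end disc [437. 429.] inner lip near end tip [297. 501.] outer [247. 523.] [126. 421.]
0.13 end disc [437. 416.] inner lip near end tip [296. 489.] outer [246. 511.] [125. 409.]
0.135 end disc [437. 403.] inner lip near end tip [295. 477.] outer [245. 499.] [124. 397.]
0.14 end disc [436. 391.] inner lip near end tip [295. 465.] outer [244. 486.] [122. 384.]
0.145 end disc [436. 378.] inner lip near end tip [294. 453.] outer [243. 474.] [121. 372.]
```

```bash
python3 -m crank '[[0.65,[0,0,0],[0,0,0]],[0.7,[0,0,0],[0,0,0]],[0.7,[0,0,0],[0,0,0]],[0.7,[0,0,0],[0,0,0]]]'; python3 -m crank '[[0.8,[0,0,0],[0,0,0]],[0.8,[0,0,0],[0,0,0]],[0.8,[0,0,0],[0,0,0]]]'
```

```text
time_s: 31.9
tcp_pos: [0.6398, 0.1054, 0.1332]
ee_rot: [[0.14, -0.99, 0.0], [-0.99, -0.14, 0.0], [-0.0, -0.0, -1.0]]
wrist_force: [-0.1, -0.2, -1.4]
gripper_width: 0.222
time_s: 32.2
tcp_pos: [0.6398, 0.1054, 0.1332]
ee_rot: [[0.14, -0.99, 0.0], [-0.99, -0.14, 0.0], [-0.0, -0.0, -1.0]]
wrist_force: [-0.1, -0.1, -1.4]
gripper_width: 0.226
```

```bash
python3 -m crank '[[0.8,[0,0,0.02],[0,0,0]],[0.8,[0,0,0],[0,0,0]],[0.8,[0,0,0],[0,0,0]]]';python3 -c '
from h import *
from scipy.optimize import least_squares
S=cam("scene");T=cam("top")
c=np.array([.637,.105,0]);cy=np.array([-.141,.99,0]);cx=np.array([.99,.141,0]);z=np.array([0,0,1])
fS=lambda x,y:np.array((275+(x+.5)/10-.5,200+(y+.5)/10-.5))
fT=lambda x,y:np.array((260+(x+.5)/8-.5,120+(y+.5)/8-.5))
for L in(.049,.051,.053):
  def res(v):
    a,b,h=v; W=lambda e:c+cy*(a+e)+cx*b+z*h
    return np.r_[proj(S,[W(L)])[0]-fS(412,380),proj(T,[W(-L)])[0]-fT(328,281)]
  q=least_squares(res,[0,0,.14]); print(L,(q.x*1000).round(1),q.fun.round(2))
cv2.imwrite("pics/g8.png",crop(S["img"],240,180,110,85,7)); cv2.imwrite("pics/g9.png",crop(T["img"],270,145,45,35,16))
go([.64,.105,.131],8.1)
'
```

```text
time_s: 32.5
tcp_pos: [0.6397, 0.1054, 0.131]
ee_rot: [[0.14, -0.99, -0.0], [-0.99, -0.14, -0.0], [0.0, 0.0, -1.0]]
wrist_force: [-1.0, -0.2, -1.3]
gripper_width: 0.223
0.049 [ -4.2  -1.4 134.8] [ 0.46  0.12  0.47 -0.43]
0.051 [ -3.9  -0.8 136.9] [ 0.94  0.25  0.96 -0.88]
0.053 [ -3.7  -0.3 138.9] [ 1.43  0.38  1.46 -1.32]
t 32.6 p [0.6398 0.1054 0.1311] yaw_y -171.94 tilt [-0.0001 -0.    ] w 19.0 F [ 0.5 -0.2 -1. ]
shift [ 0.005 -0.002  0.001]
turn z -0.001
```

View pics/g8.png

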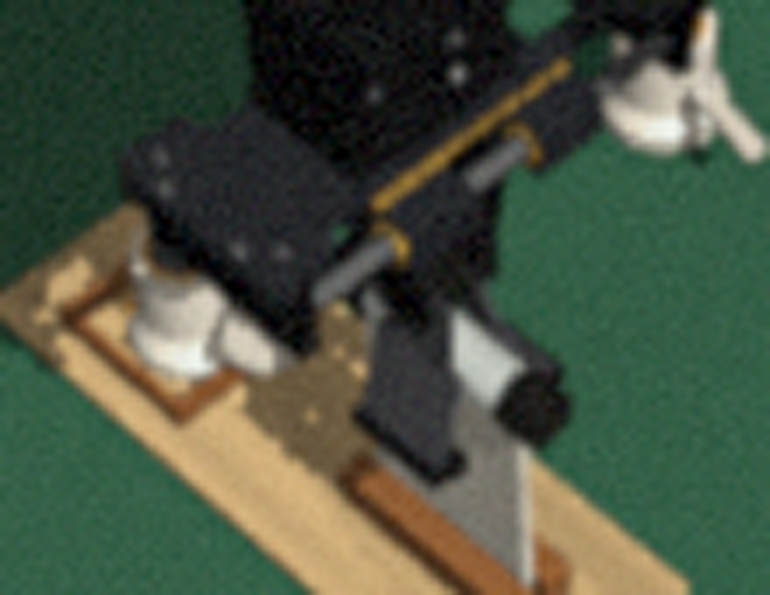

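View pics/g9.png

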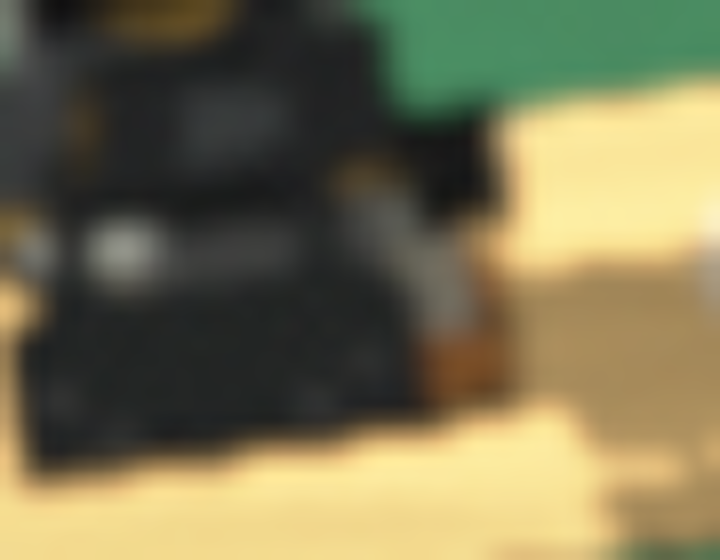

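```bash
python3 -m crank '[[0.8,[-0.02,0,0],[0,0,0]],[0.8,[-0.015,0,0],[0,0,0]],[0.8,[0,0,0],[0,0,0]],[0.8,[0,0,0],[0,0,0]],[0.8,[0,0,0],[0,0,0]],[0.8,[0,0,0],[0,0,0]]]';python3 -c '
from h import *
go([.64,.105,.131],8.1)
S=cam("scene")
cv2.imwrite("pics/z1.png",S["img"][60:360,120:520].repeat(2,0).repeat(2,1))
'
```

```text
time_s: 33.2
tcp_pos: [0.6393, 0.1089, 0.1312]
ee_rot: [[0.14, -0.99, -0.0], [-0.99, -0.14, -0.0], [0.0, 0.0, -1.0]]
wrist_force: [0.2, 0.4, -1.0]
gripper_width: 0.223
t 33.2 p [0.6393 0.1089 0.1312] yaw_y -171.95 tilt [-0. -0.] w 19.4 F [ 0.2  0.4 -1. ]
shift [ 0.039 -0.002  0.002]
turn z -0.001
```

View pics/z1.png

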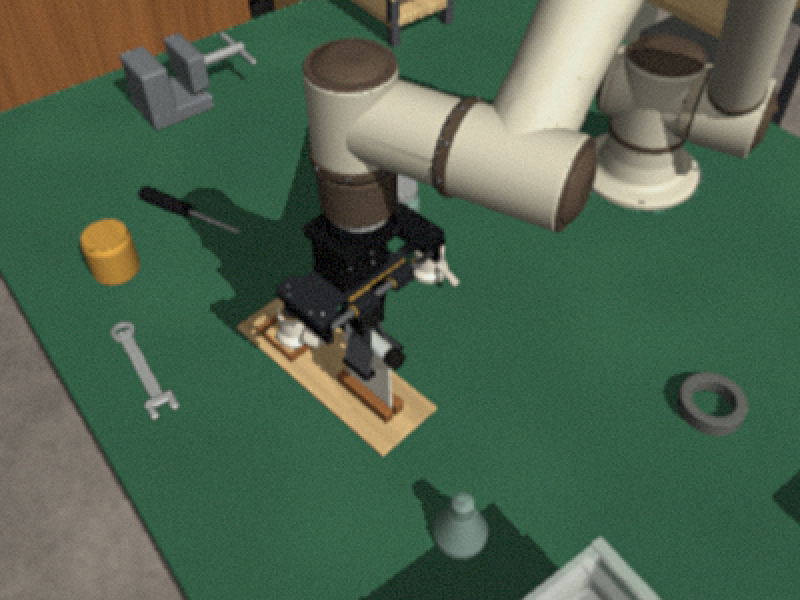

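The clip is astride the card. The wrist force is only the clip's weight, about -1 N, so nothing is touching. The base is nested and the bystanders I can see are where they were. I'm handing the job in.

```bash
python3 -c '
from station import r
print(r.finish_job())'
```

```text
the job is handed in; nothing more can be done
None
```

I stood the passed base upright in the nest and let go of it. I then lifted the clip half-squeezed, opened it fully in the air and lowered it astride the middle of the card. I handed in at about 33 s with the clip still held open.

**Last checks**
- **Opening:** the handles stayed at about 19.4 mm on the gripper's scale however hard I told it to close, so the clip is at its stop and wide open. That scale reads about 1–2 mm low.
- **Touching:** the wrist force was about -1 N vertically, just the clip's weight, with nothing sideways, so the clip was not touching the card or tray.
- **Position:** the views put the clip within about 1.5 mm of the card's plane. It was about 4 mm off the card's middle, and I then moved it 3.5 mm to correct that. I put the mouth at 106–110 mm, against the card's top edge at 110 mm.
- **Base and bystanders:** the nested base, reject, screwdriver, bulb and tape roll looked undisturbed in the last picture. The jar and fuse box were hidden behind the arm or out of the picture.

**What failed or disagreed**
- **First grasp:** the fingers closed on nothing without moving the base. They appear to end about 28 mm above the reported tool point, and I allowed for that afterwards. A second, shallow grip shifted the base about 2 mm before I took it properly.
- **Jaw angle:** the lips looked less spread in the picture than my simple model predicts for fully open. I relied on the handle stop instead.
- **Far jaw:** I could only see one jaw directly, so the clearance on the far side is inferred from the centring and the force.

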